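# Bring a centrifuge plate carrier up to weight on a dial scale

### The job

Balance the centrifuge's plate carrier on the dial scale: take the steel rings from the mat and press them one at a time onto the carrier's blue spring-ball post, each fully home on the carrier or on the ring below, until the released pointer stands in the green sector. Push gently: the pointer must never swing into the red sector, which would overload the scale. Leave unused rings on the mat and the orange spacer and everything else where they are.

Things in the scene. Friction and masses are not known exactly. Their poses are not given: they have to be found in the camera images.
- carrier: aluminium plate carrier, 130 x 195 mm, on the dial scale, upper face 70 mm above the table less its sinking (64 to 67 at the start). Origin: on that face at the blue post's axis; z up, y towards its white well plate (15 mm high, from 56 mm off the axis). Home rings have their centres 7, 21, 35 mm above the origin. It sinks on the scale's spring, 1 mm per 1 N (25 mm at most), and comes back
- post_tip (a point): tip of the blue post on the carrier, 54 mm above its face, moving with it. Post 16 mm thick up to 42 mm, then a taper to 6 mm. Sprung steel balls on its +x and -x sides, 3, 17 and 31 mm up, stick 1 mm too far out for a ring's hole: a ring does not drop past them, it must be pushed past each pair with about 5 to 11 N
- pointer (a joint): black pointer on the scale's white dial (rad, clockwise from above, 0 unloaded); turns 0.23 rad per mm that the carrier sinks. A steel ring adds about 0.34. The green sector runs from 1.64 to 2.14, the red (overload) from 5.0 to 5.7; 1 rad is 4.3 N. At the start it reads about 0.7 to 1.25, as the well plate's filling varies; two or three rings are needed
- mat_mid (a point): centre of the top of the black rubber mat, 220 x 220 x 4 mm, fixed on the table; its four places, 52 mm either way from the centre along its x and y (within 10 mm), hold the three steel rings and the orange spacer in any order
- ring1_mid (a point): loose bright steel balancing ring, 46 mm across, 14 mm high, 19 mm hole, about 150 g, lying flat on the mat; the point is its centre, half-way up
- ring2_mid (a point): loose bright steel balancing ring, 46 mm across, 14 mm high, 19 mm hole, about 150 g, lying flat on the mat; the point is its centre, half-way up
- ring3_mid (a point): loose bright steel balancing ring, 46 mm across, 14 mm high, 19 mm hole, about 150 g, lying flat on the mat; the point is its centre, half-way up
- spacer_mid (a point): orange plastic spacer ring of the same size as the steel rings, on the mat; not to be used; the point is its centre
- reagent_mid (a point): amber reagent bottle, 60 mm across, 130 mm high; point half-way up
- jar_mid (a point): clear jar with white cap, 56 mm across, 70 mm high; point half-way up
- beaker_mid (a point): white plastic beaker, 70 mm across, 80 mm high; point half-way up
- vial_mid (a point): green vial, 24 mm across, 45 mm high; point half-way up
- well_plate_mid (a point): white well plate lying on the table, 85 x 127 x 14 mm; point half-way up
- marker_mid (a point): white and blue marker pen lying on the table, 125 mm long, 13 mm thick; point at its middle

How it is judged:
On the way, in this order (a step that is already met when the one before it is completed fails the run):
1. one steel ring is fully home on the post, on the carrier's face (((z of ring1_mid in the frame of carrier between 0.005 and 0.009 m and horizontal distance between ring1_mid and carrier below 0.004 m and angle between the z axis of ring1_mid and the z axis of carrier, either way round below 0.1 rad) or (z of ring2_mid in the frame of carrier between 0.005 and 0.009 m and horizontal distance between ring2_mid and carrier below 0.004 m and angle between the z axis of ring2_mid and the z axis of carrier, either way round below 0.1 rad) or (z of ring3_mid in the frame of carrier between 0.005 and 0.009 m and horizontal distance between ring3_mid and carrier below 0.004 m and angle between the z axis of ring3_mid and the z axis of carrier, either way round below 0.1 rad))), for 0.2 s.
2. then a second steel ring is fully home on top of it (((z of ring1_mid in the frame of carrier between 0.019 and 0.023 m and horizontal distance between ring1_mid and carrier below 0.004 m and angle between the z axis of ring1_mid and the z axis of carrier, either way round below 0.1 rad) or (z of ring2_mid in the frame of carrier between 0.019 and 0.023 m and horizontal distance between ring2_mid and carrier below 0.004 m and angle between the z axis of ring2_mid and the z axis of carrier, either way round below 0.1 rad) or (z of ring3_mid in the frame of carrier between 0.019 and 0.023 m and horizontal distance between ring3_mid and carrier below 0.004 m and angle between the z axis of ring3_mid and the z axis of carrier, either way round below 0.1 rad))), for 0.2 s.
At the end, for the whole second after the job is handed in: Pointer stays at 1.64 to 2.14 rad; two or three steel rings on the post, each home (centre 7, 21, 35 mm above the carrier within 2 mm, 4 mm off axis, level within 0.1 rad); any other steel ring flat within 170 mm of the mat's centre (value of joint pointer between 1.64 and 2.14 rad and ((z of ring1_mid in the frame of carrier between 0.005 and 0.009 m and horizontal distance between ring1_mid and carrier below 0.004 m and angle between the z axis of ring1_mid and the z axis of carrier, either way round below 0.1 rad) or (z of ring2_mid in the frame of carrier between 0.005 and 0.009 m and horizontal distance between ring2_mid and carrier below 0.004 m and angle between the z axis of ring2_mid and the z axis of carrier, either way round below 0.1 rad) or (z of ring3_mid in the frame of carrier between 0.005 and 0.009 m and horizontal distance between ring3_mid and carrier below 0.004 m and angle between the z axis of ring3_mid and the z axis of carrier, either way round below 0.1 rad)) and ((z of ring1_mid in the frame of carrier between 0.019 and 0.023 m and horizontal distance between ring1_mid and carrier below 0.004 m and angle between the z axis of ring1_mid and the z axis of carrier, either way round below 0.1 rad) or (z of ring2_mid in the frame of carrier between 0.019 and 0.023 m and horizontal distance between ring2_mid and carrier below 0.004 m and angle between the z axis of ring2_mid and the z axis of carrier, either way round below 0.1 rad) or (z of ring3_mid in the frame of carrier between 0.019 and 0.023 m and horizontal distance between ring3_mid and carrier below 0.004 m and angle between the z axis of ring3_mid and the z axis of carrier, either way round below 0.1 rad)) and ((z of ring1_mid in the frame of carrier below 0.037 m and horizontal distance between ring1_mid and carrier below 0.004 m and angle between the z axis of ring1_mid and the z axis of carrier, either way round below 0.1 rad) or (horizontal distance between ring1_mid and mat_mid below 0.17 m and height (world z) of ring1_mid below 0.02 m)) and ((z of ring2_mid in the frame of carrier below 0.037 m and horizontal distance between ring2_mid and carrier below 0.004 m and angle between the z axis of ring2_mid and the z axis of carrier, either way round below 0.1 rad) or (horizontal distance between ring2_mid and mat_mid below 0.17 m and height (world z) of ring2_mid below 0.02 m)) and ((z of ring3_mid in the frame of carrier below 0.037 m and horizontal distance between ring3_mid and carrier below 0.004 m and angle between the z axis of ring3_mid and the z axis of carrier, either way round below 0.1 rad) or (horizontal distance between ring3_mid and mat_mid below 0.17 m and height (world z) of ring3_mid below 0.02 m))); the robot touches nothing.
It fails at once if the scale is overloaded: the pointer enters the red sector (5.0 rad) (value of joint pointer above 5 rad).
It fails at once if the spacer or another bystander is moved by more than 30 mm (distance of any of spacer_mid, reagent_mid, jar_mid, beaker_mid, vial_mid, well_plate_mid, marker_mid from where it was at the start of the episode above 0.03 m).
It also fails if it takes over 72 s, if anything falls off the work surface, if the arm or the gripper's body presses on something with over 40 N, if the wrist force passes 120 N, or if a joint passes its speed limit or range.

### The arm

A 6-joint arm with a two-finger parallel gripper is mounted at the origin on the work surface. World frame = base frame: x ahead of the robot, y to its left, z up, the work surface at z = 0. Lengths are in m, angles in rad, forces in N, time in s.
With the tool pointing down it reaches from about 0.275 to 1 m from the base axis. Payload 8.4 kg.
Tool frame: the origin (TCP) lies between the finger pads; the fingertips stand 17 mm ahead of it and the grasp point (between the pads) lies 2 mm behind it; y points along the fingers, z is the direction in which the jaws open and shut, and the axes are right-handed (so a half turn about y gives the same grasp; the last joint's range is limited). The gripper opens to 85 mm and grips with 20 to 120 N. Pads are 22 mm wide; open, the fingers measure 114 mm over their backs; the gripper's body (76 mm by 85 mm) begins 54 mm behind the grasp point. The pads swing forward as they close: fully open they stand 13 mm farther back than shut.
Start: joints at [1.319, 0.353, 1.633, -0, 1.155, -0.002], TCP at [0.155, 0.606, 0.248] pointing down, gripper open.
Joint ranges: [-2.63, 2.63], [-0.92, 2.1], [0.06, 2.66], [-1.3, 4.44], [0, 2.69], [-3.02, 3.02]. Speed limits (rad/s): [2.22, 2.22, 2.79, 3.14, 3.14, 3.14].

### API

Orientations are given as a unit quaternion [w, x, y, z].
In Python, from rig import robot, camera gives the robot as it stands. The module is installed in compiled form; this text tells all that it offers.
- The arm moves only by the shell command python3 -m pendant 'ROWS' [FORCE]. ROWS is JSON, a list of rows, each an object with "offset": the shift along the tool's x, y, z in cm, a list of three; "yaw": the turn about the tool's y in degrees; "grip": the opening, from 0 (shut) to 1 (fully open). In form: [{"offset": [x, y, z], "yaw": yaw, "grip": grip}, ...]. A call has 1 to 5 rows; each row is the pose to reach, as a shift and turn from the pose commanded when the call began, along the tool's axes at that moment; what a row does not reach only later rows make up. A row lasts 1/8 s, in which the tool goes at most 62.5 mm and 10.7 degrees, less where a joint would pass 70% of its speed; a pose out of reach is approached as far as the arm can. A call with a gripper value outside its range is refused whole. The fingers move at their own pace and stop on an object; FORCE is the grip in N (left out, the last holds). Time passes only in rows, so rows that repeat a pose let the fingers close. It gives the time, the measured TCP pose, the force and the opening at its end, in the units of the state.
- robot.read_state(): the state, without advancing time (a new reading comes with each control period).
- camera(name): name is "scene" or "top"; returns a dict with "color" (480x640x3 uint8, blue, green, red), "fov_y" (degrees; the focal length in pixels is half the picture's height over the tangent of half this angle, whatever the lens; pixels are square), "cx", "cy" (the principal point, pixels), "D" ([k1, k2, p1, p2, k3] as OpenCV has them; the pictures are not rectified), "R" (3x3) and "t" (3): a world point X has camera coordinates R X + t. Camera axes: x right, y down, z forward; pixel columns grow to the right and rows downward; lengths in m; the calibration is good to about 2 mm. A picture is of the moment at which its call begins. There is no depth.
- robot.close_job(): hands the job in, once; it reports no verdict.
The state is a dict: "t": time; "joints": joint angles; "qd": joint speeds; "joint_torque": joint torques, N m; "ee_pos": TCP position; "orientation": TCP orientation; "ft_force": force on the tool from outside, world axes, zero at the start; "torque": the same for the moment, N m; "grip_width": opening from 0.0 (shut) to 1.0 (fully open).
Only numpy, scipy, OpenCV 4.12 (cv2) and the standard library are available. Lean on these libraries where they do the work, as an engineer would, in place of code of your own. Each camera call takes 0.05 s, during which the arm holds its last target.

## Working session

There is one attempt and no reset: what is moved stays moved. The work goes in short steps, Python scripts to look and compute and a shell command to move; the robot and the scene stay as the last step left them, time stands still between calls to the robot, and variables do not carry over. Pictures are saved under pics/ and viewed, and the job is handed in when it is done.

```bash
mkdir -p pics; ls; python3 - <<'E'
from rig import robot,camera
import cv2
s=robot.read_state()
for k,v in s.items(): print(k,v)
for n in("scene","top"):
    c=camera(n); cv2.imwrite(f"pics/{n}0.png",c["color"])
    print(n,{k:v for k,v in c.items() if k!="color"})
E
```

```text
pics
t 0.0
joints [ 1.31860496e+00  3.53660516e-01  1.63417836e+00  2.46890248e-05
  1.15514888e+00 -2.40006473e-03]
qd [-5.36081684e-05  1.43580312e-03 -1.89350524e-03  1.00286063e-03
 -6.93626873e-05  1.81582798e-03]
joint_torque [-1.11775418e-03 -6.05255842e+01 -3.42059791e+01 -3.27578909e-04
  9.55528492e-03  7.93066199e-07]
ee_pos [0.15437869 0.60515685 0.247535  ]
orientation [-0.70111004  0.70208652 -0.08815916  0.08801808]
ft_force [ 0.49780086 -0.02393747  0.07540315]
torque [-0.0029362  -0.00164979  0.02022284]
grip_width 0.9998767297489747
scene {'fov_y': 55.495792162189844, 'cx': 324.74974949499796, 'cy': 248.53914724005494, 'D': array([-0.0813794,  0.       ,  0.       ,  0.       ,  0.       ]), 'R': array([[ 0.83081085,  0.5564185 ,  0.0123204 ],
       [ 0.47459937, -0.69673344, -0.53788284],
       [-0.29070393,  0.45272615, -0.84292957]]), 't': array([-0.46860715, -0.24308492,  1.59188653])}
top {'fov_y': 51.9561111870465, 'cx': 319.4066410631729, 'cy': 240.00901750633219, 'D': array([-0.08617192,  0.        ,  0.        ,  0.        ,  0.        ]), 'R': array([[-0.01812696, -0.99978392, -0.01017502],
       [-0.99844173,  0.01863795, -0.0525998 ],
       [ 0.05277808,  0.00920569, -0.99856383]]), 't': array([-0.00509388,  0.58066786,  1.33062899])}
```

View pics/scene0.png

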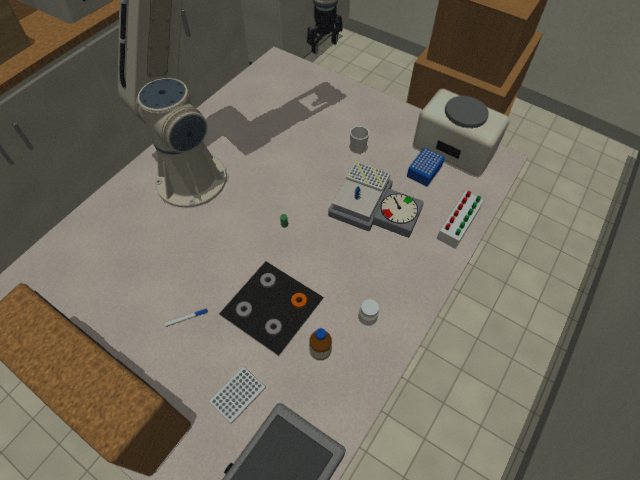

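View pics/top0.png

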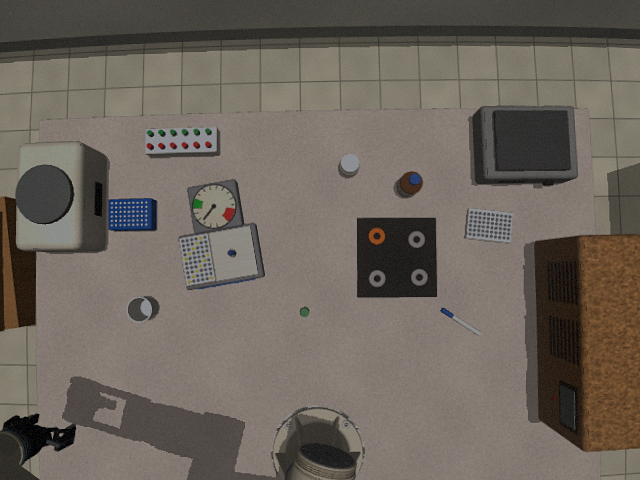

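The scene view shows the mat with three steel rings and the spacer (298,300), and the carrier with its post at (357,192). In the top view the post is at about (232,253), the dial at (213,208), the rings at (417,239), (420,277) and (377,278), and the spacer at (377,236).

```bash
cat > h.py <<'E'
import numpy as np,cv2
from rig import robot,camera
def K(c):
    f=240/np.tan(np.radians(c["fov_y"])/2)
    return np.array([[f,0,c["cx"]],[0,f,c["cy"]],[0,0,1]])
def ray(c,p):
    n=cv2.undistortPoints(np.array([[p]],float),K(c),c["D"])[0,0]
    d=c["R"].T@np.array([n[0],n[1],1.]); o=-c["R"].T@c["t"]
    return o,d/np.linalg.norm(d)
def onz(c,p,z):
    o,d=ray(c,p); return o+d*(z-o[2])/d[2]
def tri(c1,p1,c2,p2):
    o1,d1=ray(c1,p1);o2,d2=ray(c2,p2)
    s=np.linalg.lstsq(np.c_[d1,-d2],o2-o1,rcond=None)[0]
    a=o1+s[0]*d1;b=o2+s[1]*d2
    return (a+b)/2,np.linalg.norm(a-b)
def proj(c,X):
    return cv2.projectPoints(np.array([X],float),cv2.Rodrigues(c["R"])[0],c["t"],K(c),c["D"])[0][0,0]
def crop(c,x0,y0,w,h,s,name):
    cv2.imwrite("pics/"+name,cv2.resize(c["color"][y0:y0+h,x0:x0+w],None,fx=s,fy=s,interpolation=cv2.INTER_CUBIC))
E
python3 - <<'E'
from h import *
C={n:camera(n) for n in("scene","top")}
import pickle; pickle.dump(C,open("c0.pkl","wb"))
crop(C["top"],170,170,110,130,6,"ct0.png"); crop(C["scene"],320,150,110,90,7,"cs0.png")
crop(C["top"],350,210,95,95,6,"mt0.png"); crop(C["scene"],210,255,120,105,6,"ms0.png")
for n,(x0,y0,x1,y1) in {"top":(350,210,445,305),"scene":(215,258,328,355)}.items():
    c=C[n]; hsv=cv2.cvtColor(c["color"],cv2.COLOR_BGR2HSV)
    m=np.zeros(hsv.shape[:2],np.uint8)
    # mat dark
    dark=((hsv[...,2]<70)*255).astype(np.uint8); z=np.zeros_like(dark); z[y0:y1,x0:x1]=dark[y0:y1,x0:x1]
    cs,_=cv2.findContours(z,cv2.RETR_EXTERNAL,cv2.CHAIN_APPROX_NONE); b=max(cs,key=cv2.contourArea)
    print(n,"mat",cv2.approxPolyDP(b,8,True)[:,0].tolist())
    fill=np.zeros_like(z);cv2.drawContours(fill,[b],-1,255,-1)
    fill=cv2.erode(fill,np.ones((5,5)))
    r=((hsv[...,2]>85)&(fill>0)).astype(np.uint8)*255
    cs,_=cv2.findContours(r,cv2.RETR_EXTERNAL,cv2.CHAIN_APPROX_NONE)
    for k in cs:
        if cv2.contourArea(k)>40:
            e=cv2.fitEllipse(k); mm=cv2.moments(k)
            mk=np.zeros_like(z);cv2.drawContours(mk,[k],-1,255,-1)
            print(n,np.round(e[0],2),np.round(e[1],1),"cen",round(mm["m10"]/mm["m00"],2),round(mm["m01"]/mm["m00"],2),[int(v) for v in cv2.mean(hsv,mk)[:3]],onz(c,e[0],.014).round(4))
E
```

```text
top mat [[357, 218], [357, 296], [436, 296], [435, 218]]
top [376.74 278.02] [15.  15.2] cen 376.74 278.02 [28, 19, 94] [ 0.4739 -0.1701  0.014 ]
top [418.93 276.77] [14.7 15.4] cen 418.93 276.77 [30, 20, 93] [ 0.475  -0.2856  0.014 ]
top [416.31 239.01] [14.9 15.5] cen 416.31 239.0 [40, 20, 93] [ 0.5783 -0.2812  0.014 ]
top [376.5  235.65] [15.3 16. ] cen 376.5 235.64 [18, 176, 117] [ 0.5896 -0.1722  0.014 ]
scene mat [[265, 262], [220, 314], [278, 354], [322, 297]]
scene [272.99 326.06] [14.  14.6] cen 272.99 326.06 [21, 14, 97] [ 0.5763 -0.2816  0.014 ]
scene [243.46 308.37] [13.1 14.3] cen 243.46 308.37 [21, 16, 96] [ 0.4726 -0.286   0.014 ]
scene [298.62 299.41] [13.2 15.3] cen 298.61 299.41 [15, 219, 128] [ 0.5876 -0.1727  0.014 ]
scene [267.33 279.11] [12.2 13.9] cen 267.34 279.11 [22, 14, 97] [ 0.4708 -0.1706  0.014 ]
```

```bash
python3 - <<'E'
from h import *
import pickle
C=pickle.load(open("c0.pkl","rb"));T,S=C["top"],C["scene"]
for a,b in [((376.74,278.02),(267.33,279.11)),((418.93,276.77),(243.46,308.37)),((416.31,239.01),(272.99,326.06)),((376.5,235.65),(298.62,299.41))]:
    p,e=tri(T,a,S,b); print(p.round(4),round(e,4))
# blue post
for n,(x0,y0,x1,y1) in {"top":(220,242,245,265),"scene":(348,180,368,205)}.items():
    c=C[n];hsv=cv2.cvtColor(c["color"],cv2.COLOR_BGR2HSV)
    m=((hsv[...,0]>95)&(hsv[...,0]<130)&(hsv[...,1]>100)).astype(np.uint8)
    z=np.zeros_like(m);z[y0:y1,x0:x1]=m[y0:y1,x0:x1]
    ys,xs=np.nonzero(z);print(n,xs.min(),xs.max(),ys.min(),ys.max(),xs.mean(),ys.mean(),len(xs))
E
```

```text
[ 0.4729 -0.1707  0.0164] 0.0027
[ 0.4742 -0.2859  0.0159] 0.0021
[ 0.5775 -0.2815  0.0155] 0.0018
[ 0.5888 -0.1726  0.0152] 0.0019
top 228 235 251 255 230.8695652173913 252.69565217391303 23
scene 355 359 186 198 357.1842105263158 192.1578947368421 38
```

View pics/ct0.png

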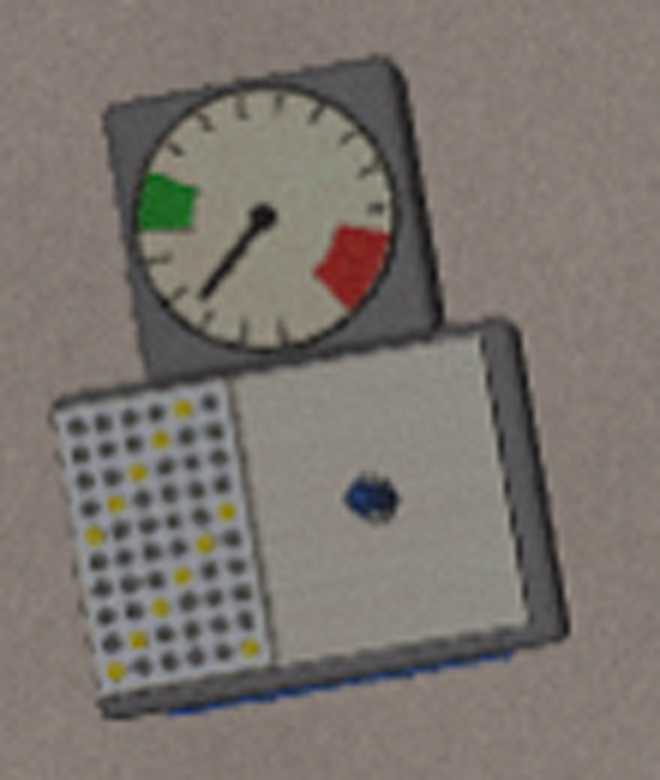

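View pics/cs0.png

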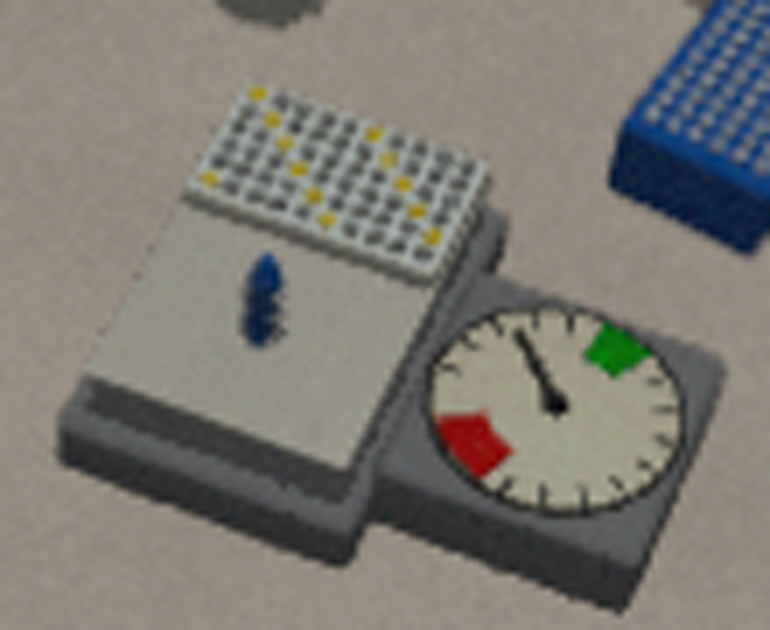

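View pics/mt0.png

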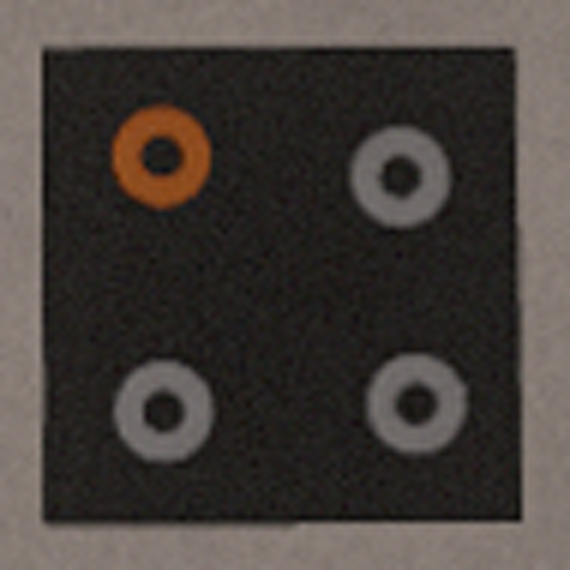

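```bash
python3 - <<'E'
from h import *
import pickle
from scipy.spatial.transform import Rotation as Ro
C=pickle.load(open("c0.pkl","rb"));T,S=C["top"],C["scene"]
for n,(x0,y0,x1,y1) in {"top":(222,244,242,262),"scene":(350,182,366,203)}.items():
    c=C[n];im=c["color"].astype(float)
    w=np.clip(im[...,0]-im[...,2]+5,0,None)[y0:y1,x0:x1]  # blue - red
    w=np.where(w>20,w,0); yy,xx=np.mgrid[y0:y1,x0:x1]
    print(n,"w-centroid",(w*xx).sum()/w.sum(),(w*yy).sum()/w.sum())
    print("cols",np.round(w.sum(0)).astype(int).tolist(),"rows",np.round(w.sum(1)).astype(int).tolist())
p,e=tri(T,(229.0,252.8),S,(357.8,187));print("tip",p.round(4),e)
p,e=tri(T,(231.3,252.8),S,(357.3,192.3));print("mid",p.round(4),e)
# wellplate & face corners in top
for q,z in [((480/6+170,335/6+170),.066),((525/6+170,622/6+170),.066),((230/6+170,380/6+170),.081),((270/6+170,665/6+170),.081),((57/6+170,402/6+170),.081),((103/6+170,690/6+170),.081)]:
    print("corner",onz(T,q,z).round(4))
for n,q in(("T",(262/6+170,217/6+170)),("S",(556/7+320,404/7+150))): print(n,"dial hub",q)
print(tri(T,(262/6+170,217/6+170),S,(556/7+320,404/7+150)))
s=robot.read_state(); M=Ro.from_quat(np.roll(s["orientation"],-1)).as_matrix();print(M.round(3))
E
```

```text
top w-centroid 230.50534351145038 252.42748091603053
cols [0, 0, 0, 0, 0, 0, 151, 293, 284, 229, 168, 95, 43, 47, 0, 0, 0, 0, 0, 0] rows [0, 0, 0, 0, 0, 0, 83, 251, 352, 325, 245, 54, 0, 0, 0, 0, 0, 0]
scene w-centroid 357.247461928934 191.6082910321489
cols [0, 0, 0, 0, 0, 87, 528, 758, 695, 296, 0, 0, 0, 0, 0, 0] rows [0, 0, 0, 0, 98, 182, 262, 300, 263, 198, 136, 133, 168, 156, 178, 170, 95, 25, 0, 0, 0]
tip [0.5462 0.2128 0.1145] 0.0020068333797375083
mid [0.5469 0.2117 0.0901] 0.0017121857592430263
corner [0.6187 0.1664 0.066 ]
corner [0.4923 0.148  0.066 ]
corner [0.5999 0.2741 0.081 ]
corner [0.4756 0.2575 0.081 ]
corner [0.5918 0.3508 0.081 ]
corner [0.4658 0.3311 0.081 ]
T dial hub (213.66666666666666, 206.16666666666666)
S dial hub (399.42857142857144, 207.71428571428572)
(array([0.67597861, 0.26802933, 0.04413195]), np.float64(0.00039682380394944595))
[[ 0.969 -0.     0.247]
 [-0.247 -0.001  0.969]
 [ 0.    -1.    -0.001]]
```

```bash
cat >> h.py <<'E'
from scipy.spatial.transform import Rotation as Ro
def go(X,az=None):
    s=robot.read_state(); M=Ro.from_quat(np.roll(s["orientation"],-1)).as_matrix()
    d=np.array(X)-s["ee_pos"]; a=np.degrees(np.arctan2(M[1,2],M[0,2]))
    print("t",round(s["t"],2),"tcp",s["ee_pos"].round(4),"F",s["ft_force"].round(2),"tau",s["torque"].round(2),"g",round(float(s["grip_width"]),3),"jaw az",round(a,1),"tilt",M[:,1].round(3))
    print("offset cm",(M.T@d*100).round(2),"yaw",None if az is None else round(a-az,1))
E
python3 -m pendant '[{"offset":[50,5,-67],"yaw":67,"grip":0.8},{"offset":[50,5,-67],"yaw":67,"grip":0.8},{"offset":[50,5,-67],"yaw":67,"grip":0.8},{"offset":[50,5,-67],"yaw":67,"grip":0.8},{"offset":[50,5,-67],"yaw":67,"grip":0.8}]' 60
python3 -c "
from h import *
go([.473,-.1707,.12],8.3)"
```

```text
t: 0.82
ee_pos: [0.2738, 0.3155, 0.2296]
orientation: [0.585, -0.585, 0.397, -0.397]
ft_force: [1.6, 0.1, 0.5]
grip_width: 0.801
t 0.82 tcp [0.2738 0.3155 0.2296] F [1.59 0.09 0.52] tau [-0.01  0.03 -0.01] g 0.801 jaw az 21.7 tilt [ 0.  0. -1.]
offset cm [52.54 10.95  0.56] yaw 13.4
```

```bash

python3 -m pendant '[{"offset":[52.5,10,0.6],"yaw":13.4,"grip":0.8},{"offset":[52.5,10,0.6],"yaw":13.4,"grip":0.8},{"offset":[52.5,10,0.6],"yaw":13.4,"grip":0.8},{"offset":[52.5,10,0.6],"yaw":13.4,"grip":0.8},{"offset":[52.5,10,0.6],"yaw":13.4,"grip":0.8}]'
python3 -c "
from h import *
go([.473,-.1707,.10],8.3)"
```

```text
t: 1.45
ee_pos: [0.3923, 0.0319, 0.1712]
orientation: [0.536, -0.536, 0.461, -0.462]
ft_force: [0.6, 0.8, -0.6]
grip_width: 0.8
t 1.45 tcp [0.3923 0.0319 0.1712] F [ 0.63  0.82 -0.6 ] tau [ 0.01 -0.04  0.02] g 0.8 jaw az 8.6 tilt [ 0.001  0.    -1.   ]
offset cm [21.24  7.12  4.95] yaw 0.3
```

```bash

python3 -m pendant '[{"offset":[21.2,7.1,5],"yaw":0.3,"grip":0.8},{"offset":[21.2,7.1,5],"yaw":0.3,"grip":0.8},{"offset":[21.2,7.1,5],"yaw":0.3,"grip":0.8},{"offset":[21.2,7.1,5],"yaw":0.3,"grip":0.8},{"offset":[21.2,7.1,5],"yaw":0.3,"grip":0.8}]'
python3 -c "
from h import *
go([.473,-.1707,.024],8.3)
for n in('top','scene'):
    c=camera(n)
    crop(c,*((330,210,120,110,6) if n=='top' else (200,230,140,130,5)),n+'1.png')"
```

```text
t: 2.08
ee_pos: [0.4731, -0.1705, 0.0992]
orientation: [-0.534, 0.534, -0.464, 0.463]
ft_force: [0.3, 0.5, 0.2]
grip_width: 0.801
t 2.08 tcp [ 0.4731 -0.1705  0.0992] F [0.26 0.49 0.25] tau [-0.03  0.04  0.04] g 0.801 jaw az 8.1 tilt [-0.001 -0.    -1.   ]
offset cm [ 0.02  7.52 -0.01] yaw -0.2
```

View pics/scene1.png

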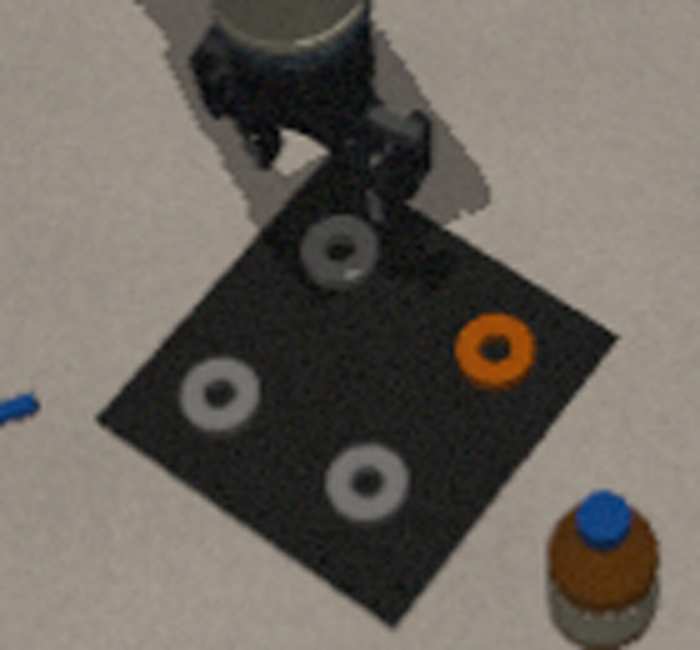

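View pics/top1.png

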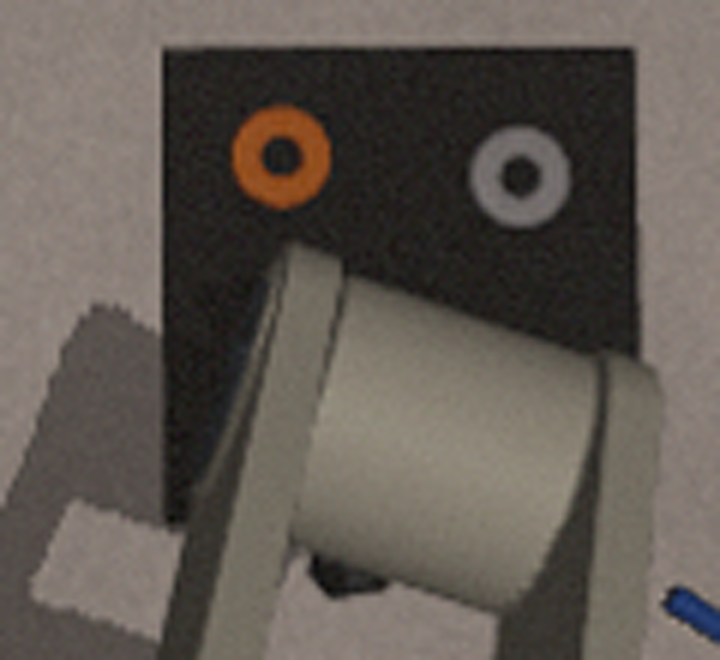

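```bash

python3 -m pendant '[{"offset":[0,5,0],"yaw":0,"grip":0.8},{"offset":[0,7.6,0],"yaw":0,"grip":0.8},{"offset":[0,7.6,0],"yaw":0,"grip":0.4},{"offset":[0,7.6,0],"yaw":0,"grip":0.4},{"offset":[0,7.6,0],"yaw":0,"grip":0.4}]' 70
python3 -c "
from h import *
go([.473,-.1707,.023],8.3)"
```

```text
t: 2.8
ee_pos: [0.4735, -0.1682, 0.0255]
orientation: [0.535, -0.535, 0.462, -0.463]
ft_force: [0.2, -0.5, -0.3]
grip_width: 0.497
t 2.8 tcp [ 0.4735 -0.1682  0.0255] F [ 0.19 -0.53 -0.34] tau [ 0.02 -0.02 -0.02] g 0.497 jaw az 8.3 tilt [ 0.002 -0.001 -1.   ]
offset cm [ 0.24  0.25 -0.08] yaw 0.0
```

```bash

python3 -m pendant '[{"offset":[0,0,0],"yaw":0,"grip":0.4},{"offset":[0,0,0],"yaw":0,"grip":0.4}]' 70
python3 -c "
from h import *
go([.473,-.1707,.023],8.3)
c=camera('scene')
crop(c,*(200,230,140,130,5),'s2.png')"
```

```text
t: 3.05
ee_pos: [0.4732, -0.1684, 0.0249]
orientation: [0.535, -0.535, 0.462, -0.463]
ft_force: [-0.2, 1.4, 6.6]
grip_width: 0.495
t 3.05 tcp [ 0.4732 -0.1684  0.0249] F [-0.22  1.39  6.55] tau [0.22 0.14 0.02] g 0.495 jaw az 8.3 tilt [ 0.001 -0.    -1.   ]
offset cm [ 0.22  0.19 -0.05] yaw -0.0
```

View pics/s2.png

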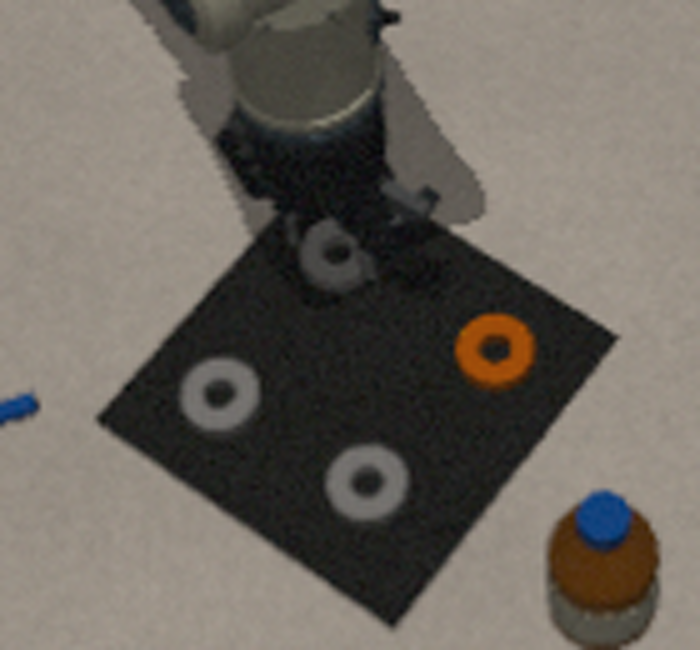

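```bash

python3 -m pendant '[{"offset":[0,-3,0],"yaw":0,"grip":0.4},{"offset":[0,-9,0],"yaw":0,"grip":0.4},{"offset":[0,-14,0],"yaw":0,"grip":0.4},{"offset":[0,-14,0],"yaw":0,"grip":0.4}]' 70
python3 -c "
from h import *
go([.547,.212,.17],8.3)
c=camera('scene')
crop(c,*(200,210,140,130,5),'s3.png')"
```

```text
t: 3.6
ee_pos: [0.475, -0.1692, 0.1679]
orientation: [0.536, -0.534, 0.46, -0.465]
ft_force: [-0.0, -0.9, -1.6]
grip_width: 0.497
t 3.6 tcp [ 0.475  -0.1692  0.1679] F [-0.02 -0.88 -1.62] tau [ 0.03  0.06 -0.04] g 0.497 jaw az 8.3 tilt [ 0.007 -0.003 -1.   ]
offset cm [-36.69  -0.26  12.61] yaw -0.0
```

View pics/s3.png

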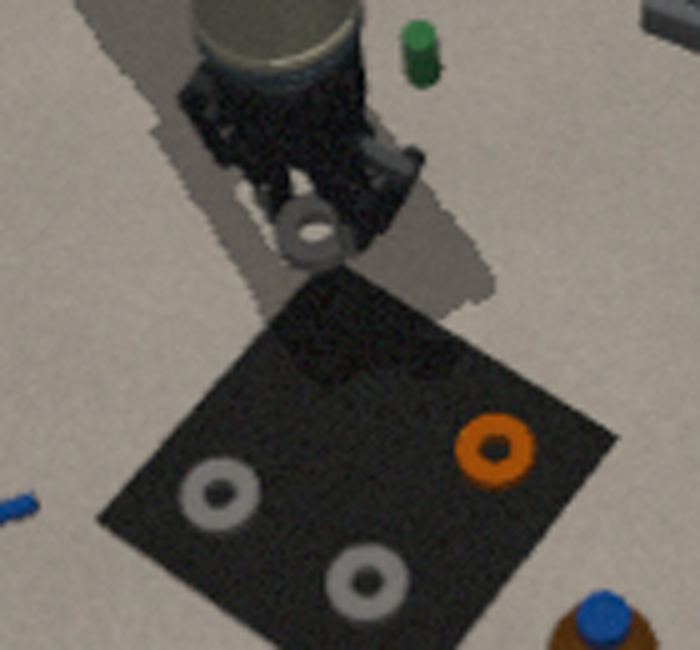

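```bash

python3 -m pendant '[{"offset":[-36.8,-0.8,12.6],"yaw":0,"grip":0.4},{"offset":[-36.8,-0.8,12.6],"yaw":0,"grip":0.4},{"offset":[-36.8,-0.8,12.6],"yaw":0,"grip":0.4},{"offset":[-36.8,-0.8,12.6],"yaw":0,"grip":0.4},{"offset":[-36.8,-0.8,12.6],"yaw":0,"grip":0.4}]'
python3 -m pendant '[{"offset":[-8,0,2.7],"yaw":0,"grip":0.4},{"offset":[-8,0,2.7],"yaw":0,"grip":0.4},{"offset":[-8,0,2.7],"yaw":0,"grip":0.4},{"offset":[-8,0,2.7],"yaw":0,"grip":0.4}]'
python3 -c "
from h import *
go([.547,.2143,.17],8.3)
c=camera('scene')
crop(c,*(310,110,140,130,5),'s4.png')
c=camera('top')
crop(c,*(160,170,140,130,5),'t4.png')"
```

```text
t: 4.28
ee_pos: [0.5292, 0.1405, 0.1685]
orientation: [-0.534, 0.536, -0.463, 0.462]
ft_force: [0.7, -0.0, -1.8]
grip_width: 0.497
t: 4.78
ee_pos: [0.5446, 0.2203, 0.1694]
orientation: [-0.534, 0.536, -0.463, 0.462]
ft_force: [0.2, 0.6, -1.0]
grip_width: 0.495
t 4.78 tcp [0.5446 0.2203 0.1694] F [ 0.23  0.59 -0.98] tau [0.04 0.03 0.02] g 0.495 jaw az 8.2 tilt [-0.002 -0.001 -1.   ]
offset cm [ 0.63 -0.06  0.15] yaw -0.1
```

View pics/s4.png

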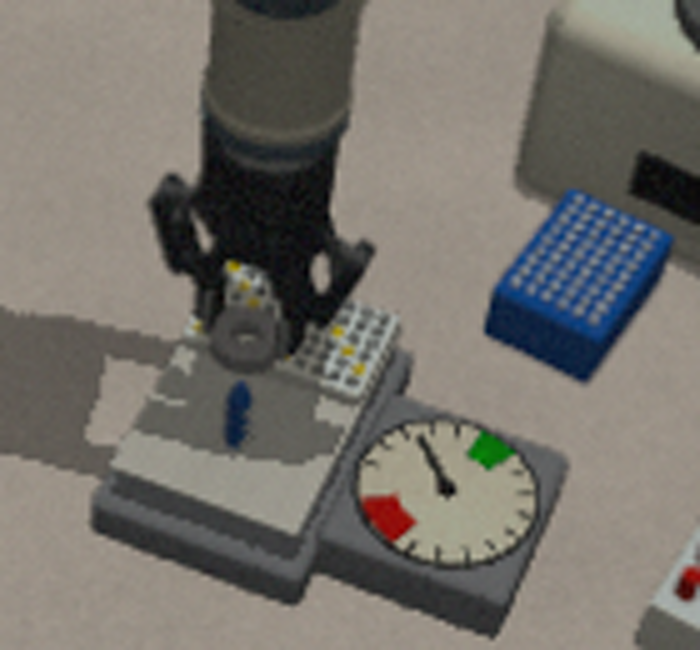

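View pics/t4.png

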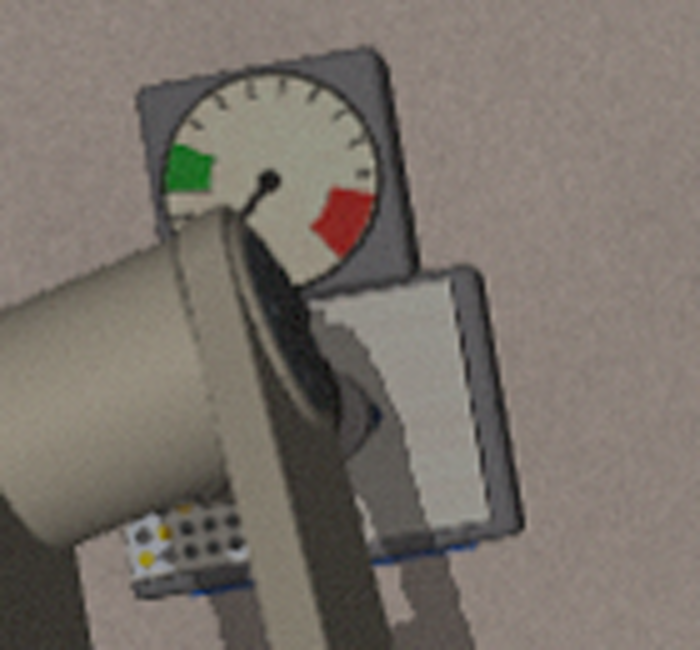

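```bash
cat >> h.py <<'E'
HUB=np.array([.676,.268]);ZD=.044
def dial(c,verbose=False):
    im=c["color"];hsv=cv2.cvtColor(im,cv2.COLOR_BGR2HSV)
    # rectify dial plane to 3px/mm, 70mm half; x right=-y world, y down=-x world (view from above)
    s=4000;H=160
    g=np.arange(-H,H)/s
    uu,vv=np.meshgrid(g,g)
    P=np.stack([HUB[0]-vv,HUB[1]-uu,np.full_like(uu,ZD)],-1).reshape(-1,3)
    q=cv2.projectPoints(P,cv2.Rodrigues(c["R"])[0],c["t"],K(c),c["D"])[0].reshape(2*H,2*H,2).astype(np.float32)
    r=cv2.remap(im,q[...,0],q[...,1],cv2.INTER_LINEAR)
    h=cv2.cvtColor(r,cv2.COLOR_BGR2HSV)
    face=(((h[...,2]>110)|(h[...,1]>120))).astype(np.uint8)
    n,l,st,ce=cv2.connectedComponentsWithStats(cv2.morphologyEx(face,cv2.MORPH_CLOSE,np.ones((25,25))))
    k=l[H,H];
    cs,_=cv2.findContours((l==k).astype(np.uint8),cv2.RETR_EXTERNAL,cv2.CHAIN_APPROX_NONE)
    e=cv2.fitEllipse(cv2.convexHull(max(cs,key=cv2.contourArea)))
    cx,cy=e[0]
    X,Y=np.meshgrid(np.arange(2*H)-cx,np.arange(2*H)-cy);R=np.hypot(X,Y);A=np.arctan2(Y,X);rad=(e[1][0]+e[1][1])/4
    def ang(m): return np.angle(np.exp(1j*A[m]).mean())
    gr=(h[...,0]>45)&(h[...,0]<80)&(h[...,1]>130)&(R<rad)
    rd=((h[...,0]<8)|(h[...,0]>172))&(h[...,1]>150)&(R<rad)
    dk=(h[...,2]<75)&(R>.2*rad)&(R<.68*rad)&(h[...,1]<140)
    ag,ar,ap=ang(gr),ang(rd),ang(dk)
    w=lambda a:a%(2*np.pi)
    val=1.89+((ap-ag+np.pi)%(2*np.pi)-np.pi)
    val2=5.35-w(ar-ap)
    if verbose: cv2.imwrite("pics/"+verbose,r); print("dial fit",e,"g->r",round(w(ar-ag),3),"npx",gr.sum(),rd.sum(),dk.sum())
    return round(val,3),round(val2,3)
E
python3 - <<'E'
from h import *
import pickle
C=pickle.load(open("c0.pkl","rb"))
print(dial(C["scene"],"d0.png"),dial(C["top"],"d0t.png"))
c=camera("scene");print(dial(c,"d1.png"))
z=.1554
for p in [(248/5+310-.4,336/5+110-.4)]: print("ring",onz(c,p,z).round(4), onz(c,p,z+.003).round(4))
for zz in(.085,.093): print("post(mid)",onz(c,(357.25,191.6),zz).round(4),onz(C["top"],(230.5,252.4),zz).round(4))
E
```

```text
dial fit ((152.07638549804688, 176.60116577148438), (54.738643646240234, 80.27769470214844), 46.51808166503906) g->r nan npx 0 0 1349
dial fit ((153.54238891601562, 159.2458953857422), (54.06303024291992, 66.17951202392578), 49.51564407348633) g->r nan npx 0 0 1157
(np.float64(nan), np.float64(nan)) (np.float64(nan), np.float64(nan))
dial fit ((152.58438110351562, 175.6265106201172), (53.708431243896484, 77.99748992919922), 44.92390060424805) g->r nan npx 0 0 1298
(np.float64(nan), np.float64(nan))
ring [0.5432 0.2184 0.1554] [0.5444 0.216  0.1584]
post(mid) [0.5427 0.2173 0.085 ] [0.5489 0.2153 0.085 ]
post(mid) [0.5457 0.2113 0.093 ] [0.5486 0.2137 0.093 ]h.py:45: RuntimeWarning: Mean of empty slice.
  def ang(m): return np.angle(np.exp(1j*A[m]).mean())
  ret = ret.dtype.type(ret / rcount)
```

View pics/d1.png

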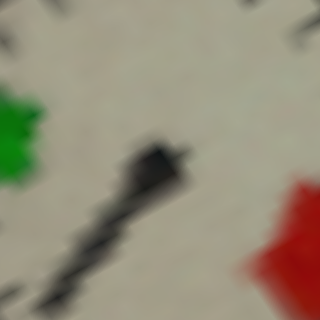

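```bash
sed -i 's/s=4000;H=160/s=2000;H=160/; s/np.ones((25,25))/np.ones((15,15))/' h.py
python3 - <<'E'
from h import *
import pickle
C=pickle.load(open("c0.pkl","rb"))
print(dial(C["scene"],"d0.png"),dial(C["top"],"d0t.png"))
c=camera("scene");print(dial(c,"d2.png"))
E
```

```text
dial fit ((210.657958984375, 160.64076232910156), (297.2159118652344, 742.7249755859375), 80.85455322265625) g->r 4.006 npx 2095 2995 12742
dial fit ((166.61233520507812, 161.09861755371094), (337.74560546875, 365.61968994140625), 88.33125305175781) g->r 3.46 npx 1800 2650 3053
(np.float64(4.384), np.float64(3.838)) (np.float64(-0.775), np.float64(-0.775))
dial fit ((207.31686401367188, 161.4561004638672), (297.12353515625, 730.4981079101562), 80.74032592773438) g->r 3.942 npx 2112 2998 11344
(np.float64(4.411), np.float64(3.929))
```

View pics/d2.png

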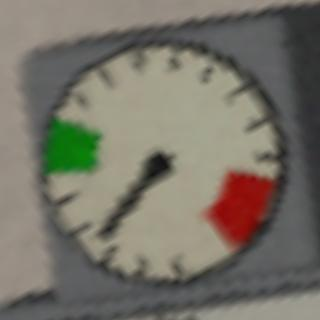

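```bash
python3 - <<'E'
s=open('h.py').read()
a=s.index("    face=(((");b=s.index("    X,Y=np.meshgrid(np.arange(2*H)-cx")
s=s[:a]+'''    d0=(h[...,2]<75).astype(np.uint8); d0=cv2.morphologyEx(d0,cv2.MORPH_OPEN,cv2.getStructuringElement(cv2.MORPH_ELLIPSE,(13,13)))
    d0[:H-25]=0;d0[H+25:]=0;d0[:,:H-25]=0;d0[:,H+25:]=0
    m=cv2.moments(d0,True);cx,cy=m["m10"]/m["m00"],m["m01"]/m["m00"];e=((cx,cy),(230,230))
'''+s[b:]
open('h.py','w').write(s)
E
python3 - <<'E'
from h import *
import pickle
C=pickle.load(open("c0.pkl","rb"))
print(dial(C["scene"],"d0.png"),dial(C["top"],"d0t.png"))
c=camera("scene");print(dial(c,"d2.png"))
go([.547,.2143,.165],8.3)
E
```

```text
dial fit ((156.66105263157894, 166.57894736842104), (230, 230)) g->r 3.369 npx 2095 2817 432
dial fit ((157.93434343434345, 158.86868686868686), (230, 230)) g->r 3.444 npx 1800 2645 471
(np.float64(0.777), np.float64(0.868)) (np.float64(0.81), np.float64(0.826))
dial fit ((156.96136363636364, 166.33863636363637), (230, 230)) g->r 3.377 npx 2109 2828 408
(np.float64(0.783), np.float64(0.866))
t 5.03 tcp [0.5455 0.2207 0.1707] F [ 0.13 -0.19 -1.4 ] tau [-0.    0.02  0.11] g 0.492 jaw az 8.2 tilt [-0. -0. -1.]
offset cm [0.66 0.57 0.06] yaw -0.1
```

```bash

python3 -m pendant '[{"offset":[0.58,1,0.07],"yaw":0,"grip":0.4},{"offset":[0.58,2.7,0.07],"yaw":0,"grip":0.4},{"offset":[0.58,3.0,0.07],"yaw":0,"grip":0.4},{"offset":[0.58,3.0,0.07],"yaw":0,"grip":0.4}]'
python3 -c "
from h import *
go([.547,.215,.14],8.3)
c=camera('scene');print(dial(c))
crop(c,*(325,140,70,70,9),'s5.png')"
```

```text
t: 5.52
ee_pos: [0.5466, 0.2161, 0.1399]
orientation: [-0.534, 0.535, -0.463, 0.462]
ft_force: [-1.1, 0.3, -1.0]
grip_width: 0.497
t 5.53 tcp [0.5466 0.2161 0.1399] F [-1.09  0.32 -0.96] tau [-0.01  0.01 -0.04] g 0.497 jaw az 8.3 tilt [-0.001 -0.    -1.   ]
offset cm [ 0.12 -0.01  0.02] yaw -0.0
(np.float64(0.781), np.float64(0.865))
```

View pics/s5.png

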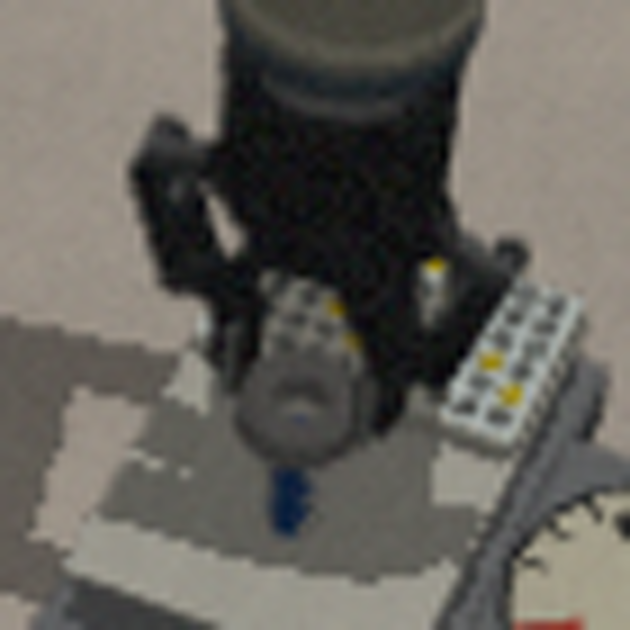

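```bash

python3 -m pendant '[{"offset":[0.1,0.4,0.02],"yaw":0,"grip":0.4},{"offset":[0.1,0.8,0.02],"yaw":0,"grip":0.4},{"offset":[0.1,1.2,0.02],"yaw":0,"grip":0.4},{"offset":[0.1,1.2,0.02],"yaw":0,"grip":0.4}]'
python3 -c "
from h import *
go([.547,.215,.128],8.3)
c=camera('scene');print(dial(c))
crop(c,*(325,140,70,70,9),'s6.png')"
```

```text
t: 6.08
ee_pos: [0.5471, 0.2152, 0.1282]
orientation: [-0.535, 0.535, -0.463, 0.463]
ft_force: [-0.2, 0.6, -0.9]
grip_width: 0.496
t 6.08 tcp [0.5471 0.2152 0.1282] F [-0.2   0.59 -0.93] tau [-0.03  0.01  0.05] g 0.496 jaw az 8.3 tilt [-0.001 -0.    -1.   ]
offset cm [ 0.01  0.02 -0.01] yaw -0.0
(np.float64(0.783), np.float64(0.862))
```

View pics/s6.png

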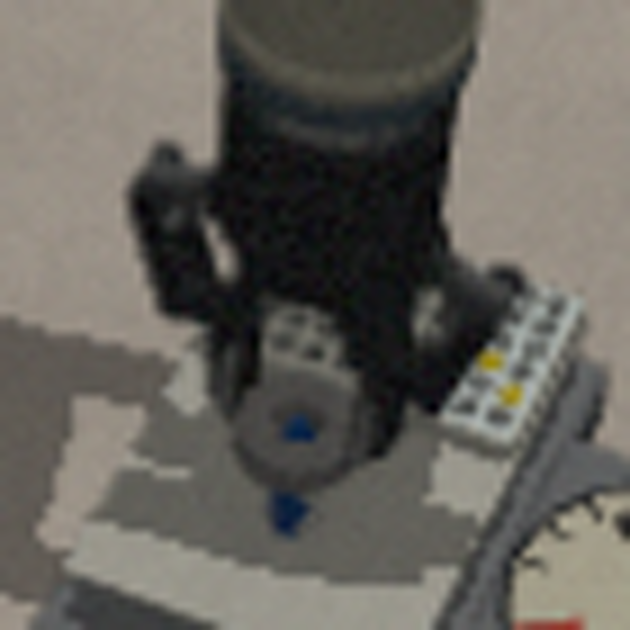

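```bash

python3 -m pendant '[{"offset":[0,0.3,0],"yaw":0,"grip":0.4},{"offset":[0,0.6,0],"yaw":0,"grip":0.4},{"offset":[0,0.8,0],"yaw":0,"grip":0.4},{"offset":[0,0.8,0],"yaw":0,"grip":0.4}]'
python3 -c "
from h import *
go([.547,.215,.128],8.3)
c=camera('scene');print(dial(c))"
```

```text
t: 6.62
ee_pos: [0.5473, 0.2152, 0.1205]
orientation: [-0.535, 0.535, -0.463, 0.463]
ft_force: [0.2, 0.4, -1.2]
grip_width: 0.494
t 6.62 tcp [0.5473 0.2152 0.1205] F [ 0.17  0.4  -1.22] tau [-0.01 -0.03  0.01] g 0.494 jaw az 8.3 tilt [-0. -0. -1.]
offset cm [ 0.02 -0.75 -0.04] yaw -0.0
(np.float64(0.962), np.float64(1.031))
```

```bash

python3 -m pendant '[{"offset":[0,0.2,0],"yaw":0,"grip":0.4},{"offset":[0,0.4,0],"yaw":0,"grip":0.4},{"offset":[0,0.5,0],"yaw":0,"grip":0.4},{"offset":[0,0.5,0],"yaw":0,"grip":0.4}]'
python3 -c "
from h import *
go([.547,.215,.128],8.3)
c=camera('scene');print(dial(c))"
python3 -m pendant '[{"offset":[0,0.1,0],"yaw":0,"grip":0.4},{"offset":[0,0.2,0],"yaw":0,"grip":0.4},{"offset":[0,0.3,0],"yaw":0,"grip":0.4},{"offset":[0,0.3,0],"yaw":0,"grip":0.4}]'
python3 -c "
from h import *
go([.547,.215,.128],8.3)
c=camera('scene');print(dial(c))"
```

```text
t: 7.18
ee_pos: [0.5474, 0.2153, 0.1157]
orientation: [0.535, -0.535, 0.463, -0.463]
ft_force: [-1.2, -0.5, 3.4]
grip_width: 0.494
t 7.17 tcp [0.5474 0.2153 0.1157] F [-1.16 -0.46  3.44] tau [-0.01  0.19 -0.06] g 0.494 jaw az 8.3 tilt [ 0.  0. -1.]
offset cm [ 0.02 -1.23 -0.05] yaw -0.0
(np.float64(1.896), np.float64(1.926))
t: 7.72
ee_pos: [0.5475, 0.2153, 0.1126]
orientation: [0.535, -0.535, 0.463, -0.463]
ft_force: [-2.1, 0.4, 5.1]
grip_width: 0.496
t 7.72 tcp [0.5475 0.2153 0.1126] F [-2.15  0.39  5.1 ] tau [-0.02  0.23 -0.02] g 0.496 jaw az 8.3 tilt [ 0.  0. -1.]
offset cm [ 0.02 -1.54 -0.05] yaw -0.0
(np.float64(2.365), np.float64(2.385))
```

```bash

python3 -m pendant '[{"offset":[0,0.1,-0.05],"yaw":0,"grip":0.4},{"offset":[0,0.2,-0.05],"yaw":0,"grip":0.4},{"offset":[0,0.3,-0.05],"yaw":0,"grip":0.4},{"offset":[0,0.3,-0.05],"yaw":0,"grip":0.4}]'
python3 -c "
from h import *
go([.547,.215,.128],8.3)
c=camera('scene');print(dial(c))"
```

```text
t: 8.28
ee_pos: [0.5475, 0.2154, 0.11]
orientation: [0.535, -0.534, 0.462, -0.463]
ft_force: [-0.4, -0.2, 7.7]
grip_width: 0.495
t 8.28 tcp [0.5475 0.2154 0.11  ] F [-0.38 -0.16  7.71] tau [-0.05  0.18 -0.04] g 0.495 jaw az 8.3 tilt [ 0.001  0.    -1.   ]
offset cm [ 0.03 -1.8  -0.05] yaw -0.0
(np.float64(2.959), np.float64(2.973))
```

```bash

python3 -m pendant '[{"offset":[0,0.1,0],"yaw":0,"grip":0.4},{"offset":[0,0.2,0],"yaw":0,"grip":0.4},{"offset":[0,0.2,0],"yaw":0,"grip":0.4}]'
python3 -c "
from h import *
go([.547,.215,.128],8.3)
c=camera('scene');print(dial(c))"
python3 -m pendant '[{"offset":[0,0.1,0],"yaw":0,"grip":0.4},{"offset":[0,0.2,0],"yaw":0,"grip":0.4},{"offset":[0,0.2,0],"yaw":0,"grip":0.4}]'
python3 -c "
from h import *
go([.547,.215,.128],8.3)
c=camera('scene');print(dial(c))"
```

```text
t: 8.7
ee_pos: [0.5475, 0.2153, 0.1082]
orientation: [0.535, -0.534, 0.462, -0.463]
ft_force: [-1.2, -0.0, 10.1]
grip_width: 0.493
t 8.7 tcp [0.5475 0.2153 0.1082] F [-1.22 -0.03 10.08] tau [-0.1   0.2   0.02] g 0.493 jaw az 8.3 tilt [ 0.001  0.    -1.   ]
offset cm [ 0.03 -1.98 -0.05] yaw -0.0
(np.float64(3.359), np.float64(3.367))
t: 9.12
ee_pos: [0.5475, 0.2154, 0.1064]
orientation: [0.535, -0.534, 0.462, -0.463]
ft_force: [-1.6, 0.3, 12.1]
grip_width: 0.5
t 9.12 tcp [0.5475 0.2154 0.1064] F [-1.57  0.28 12.1 ] tau [-0.16  0.32 -0.03] g 0.5 jaw az 8.3 tilt [ 0.001  0.    -1.   ]
offset cm [ 0.03 -2.16 -0.06] yaw -0.0
(np.float64(3.803), np.float64(3.753))
```

```bash

python3 -c "
from h import *
c=camera('scene')
crop(c,*(325,150,70,70,9),'s7.png')"
```

```text
(no output)
```

View pics/s7.png

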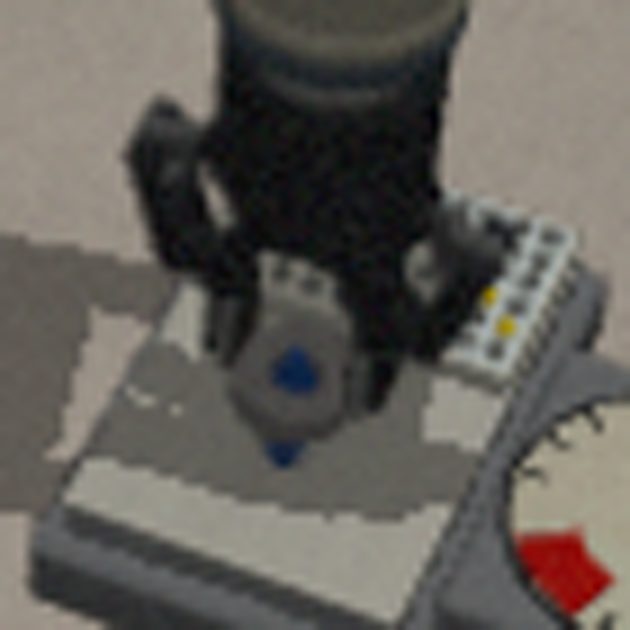

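```bash

python3 -m pendant '[{"offset":[0,-0.5,-0.1],"yaw":0,"grip":0.4},{"offset":[0,-0.5,-0.15],"yaw":0,"grip":0.4},{"offset":[0,-0.3,-0.15],"yaw":0,"grip":0.4},{"offset":[0,-0.3,-0.15],"yaw":0,"grip":0.4}]' 90
python3 -c "
from h import *
go([.547,.215,.128],8.3)
c=camera('scene');print(dial(c))"
```

```text
t: 9.72
ee_pos: [0.5466, 0.2155, 0.1086]
orientation: [0.536, -0.534, 0.462, -0.463]
ft_force: [4.8, 4.6, -0.8]
grip_width: 0.485
t 9.72 tcp [0.5466 0.2155 0.1086] F [ 4.85  4.57 -0.81] tau [ 0.71 -0.82  0.07] g 0.485 jaw az 8.3 tilt [ 0.003  0.001 -1.   ]
offset cm [ 0.05 -1.94  0.03] yaw -0.0
(np.float64(1.09), np.float64(1.166))
```

```bash

python3 -m pendant '[{"offset":[-0.05,0,0.08],"yaw":0,"grip":0.4},{"offset":[-0.05,0,0.08],"yaw":0,"grip":0.4}]' 90
python3 -c "
from h import *
go([.547,.215,.128],8.3)
c=camera('scene');print(dial(c))
crop(c,*(325,150,70,70,9),'s8.png')"
```

```text
t: 10.02
ee_pos: [0.5467, 0.2159, 0.1085]
orientation: [0.535, -0.534, 0.462, -0.463]
ft_force: [4.6, 2.5, -0.3]
grip_width: 0.486
t 10.03 tcp [0.5467 0.2159 0.1085] F [ 4.59  2.53 -0.27] tau [ 0.54 -0.74  0.02] g 0.486 jaw az 8.3 tilt [ 0.001  0.    -1.   ]
offset cm [ 0.09 -1.95  0.02] yaw -0.0
(np.float64(1.074), np.float64(1.146))
```

View pics/s8.png

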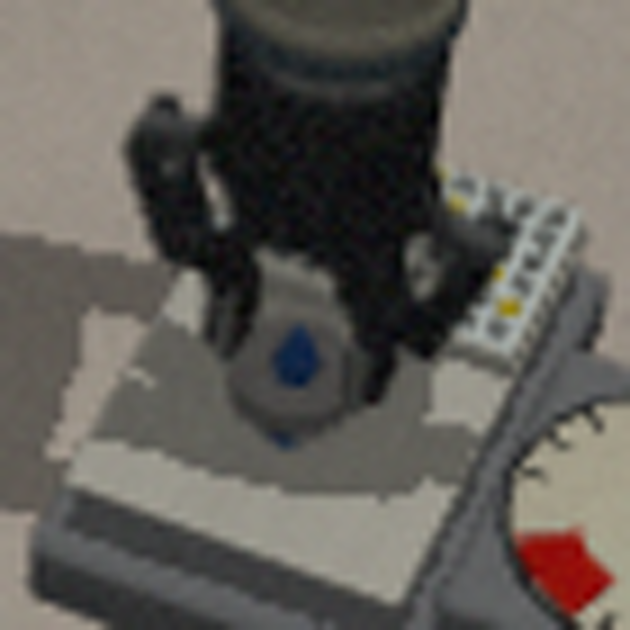

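```bash

python3 -m pendant '[{"offset":[-0.05,0,0.1],"yaw":0,"grip":0.4},{"offset":[-0.05,0,0.1],"yaw":0,"grip":0.4}]' 90
python3 -c "
from h import *
go([.547,.215,.128],8.3)
c=camera('scene');print(dial(c))"
```

```text
t: 10.32
ee_pos: [0.5467, 0.216, 0.1083]
orientation: [-0.534, 0.535, -0.463, 0.463]
ft_force: [2.2, 2.9, -0.7]
grip_width: 0.488
t 10.32 tcp [0.5467 0.216  0.1083] F [ 2.24  2.92 -0.65] tau [ 0.17 -0.47 -0.02] g 0.488 jaw az 8.3 tilt [-0.001 -0.    -1.   ]
offset cm [ 0.1  -1.97  0.01] yaw -0.0
(np.float64(1.122), np.float64(1.199))
```

```bash

python3 -m pendant '[{"offset":[-0.1,0,0.08],"yaw":0,"grip":0.4},{"offset":[-0.1,0.2,0.08],"yaw":0,"grip":0.4},{"offset":[-0.1,0.4,0.08],"yaw":0,"grip":0.4},{"offset":[-0.1,0.4,0.08],"yaw":0,"grip":0.4}]' 90
python3 -c "
from h import *
go([.547,.215,.128],8.3)
c=camera('scene');print(dial(c))"
```

```text
t: 10.88
ee_pos: [0.5472, 0.2165, 0.1042]
orientation: [-0.534, 0.535, -0.463, 0.463]
ft_force: [2.5, -5.7, 1.1]
grip_width: 0.488
t 10.88 tcp [0.5472 0.2165 0.1042] F [ 2.47 -5.74  1.15] tau [-0.78 -0.65  0.02] g 0.488 jaw az 8.3 tilt [-0.001 -0.001 -1.   ]
offset cm [ 0.15 -2.38 -0.05] yaw -0.0
(np.float64(1.397), np.float64(1.448))
```

```bash

python3 -m pendant '[{"offset":[0.06,0,0.05],"yaw":0,"grip":0.4},{"offset":[0.06,0.2,0.05],"yaw":0,"grip":0.4},{"offset":[0.06,0.4,0.05],"yaw":0,"grip":0.4},{"offset":[0.06,0.4,0.05],"yaw":0,"grip":0.4}]' 90
python3 -c "
from h import *
go([.547,.215,.128],8.3)
c=camera('scene');print(dial(c))"
```

```text
t: 11.42
ee_pos: [0.5477, 0.2162, 0.1001]
orientation: [-0.534, 0.535, -0.463, 0.462]
ft_force: [-0.9, -9.1, 2.0]
grip_width: 0.485
t 11.43 tcp [0.5477 0.2162 0.1001] F [-0.9  -9.07  2.04] tau [-1.49  0.18 -0.03] g 0.485 jaw az 8.3 tilt [-0.001 -0.001 -1.   ]
offset cm [ 0.12 -2.79 -0.09] yaw -0.0
(np.float64(1.408), np.float64(1.451))
```

```bash

python3 -m pendant '[{"offset":[0.1,0,0],"yaw":0,"grip":0.4},{"offset":[0.15,0,0],"yaw":0,"grip":0.4}]' 90
python3 -c "
from h import *
go([.547,.215,.128],8.3)
c=camera('scene');print(dial(c))
crop(c,*(325,150,70,70,9),'s9.png')"
```

```text
t: 11.72
ee_pos: [0.548, 0.2156, 0.1003]
orientation: [-0.535, 0.535, -0.463, 0.462]
ft_force: [-1.1, 0.4, -1.8]
grip_width: 0.489
t 11.72 tcp [0.548  0.2156 0.1003] F [-1.06  0.38 -1.8 ] tau [ 0.13  0.35 -0.01] g 0.489 jaw az 8.3 tilt [-0.001  0.    -1.   ]
offset cm [ 0.04 -2.77 -0.11] yaw -0.0
(np.float64(0.861), np.float64(0.95))
```

View pics/s9.png

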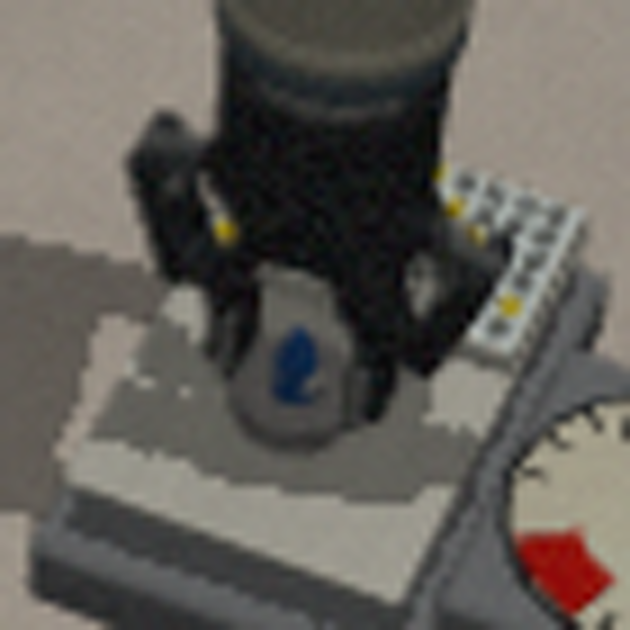

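```bash

python3 -m pendant '[{"offset":[0.02,0.3,-0.03],"yaw":0,"grip":0.4},{"offset":[0.02,0.6,-0.03],"yaw":0,"grip":0.4},{"offset":[0.02,0.8,-0.03],"yaw":0,"grip":0.4},{"offset":[0.02,0.8,-0.03],"yaw":0,"grip":0.4}]' 90
python3 -c "
from h import *
go([.547,.215,.128],8.3)
c=camera('scene');print(dial(c))"
```

```text
t: 12.28
ee_pos: [0.548, 0.215, 0.0923]
orientation: [-0.535, 0.535, -0.463, 0.463]
ft_force: [-3.1, 0.2, -0.1]
grip_width: 0.482
t 12.28 tcp [0.548  0.215  0.0923] F [-3.06  0.16 -0.12] tau [-0.05  0.74 -0.08] g 0.482 jaw az 8.3 tilt [-0. -0. -1.]
offset cm [-0.01 -3.57 -0.1 ] yaw -0.0
(np.float64(1.137), np.float64(1.223))
```

```bash

python3 -m pendant '[{"offset":[0,0,-0.1],"yaw":0,"grip":0.4},{"offset":[0,0.2,-0.1],"yaw":0,"grip":0.4},{"offset":[0,0.4,-0.1],"yaw":0,"grip":0.4},{"offset":[0,0.4,-0.1],"yaw":0,"grip":0.4}]' 90
python3 -c "
from h import *
go([.547,.215,.128],8.3)
c=camera('scene');print(dial(c))"
```

```text
t: 12.82
ee_pos: [0.5475, 0.2152, 0.0887]
orientation: [0.535, -0.534, 0.463, -0.463]
ft_force: [-2.3, 4.9, 0.3]
grip_width: 0.484
t 12.82 tcp [0.5475 0.2152 0.0887] F [-2.29  4.86  0.35] tau [ 0.9   0.47 -0.06] g 0.484 jaw az 8.3 tilt [ 0.001  0.001 -1.   ]
offset cm [ 0.02 -3.93 -0.05] yaw -0.0
(np.float64(1.497), np.float64(1.543))
```

```bash

python3 -m pendant '[{"offset":[-0.1,0,-0.05],"yaw":0,"grip":0.4},{"offset":[-0.1,0.2,-0.05],"yaw":0,"grip":0.4},{"offset":[-0.1,0.4,-0.05],"yaw":0,"grip":0.4},{"offset":[-0.1,0.4,-0.05],"yaw":0,"grip":0.4}]' 90
python3 -c "
from h import *
go([.547,.215,.128],8.3)
c=camera('scene');print(dial(c))"
```

```text
t: 13.38
ee_pos: [0.5471, 0.2157, 0.0848]
orientation: [0.535, -0.535, 0.462, -0.463]
ft_force: [2.0, -1.7, 5.2]
grip_width: 0.483
t 13.38 tcp [0.5471 0.2157 0.0848] F [ 1.96 -1.71  5.22] tau [-0.38 -0.37  0.04] g 0.483 jaw az 8.3 tilt [ 0.001  0.    -1.   ]
offset cm [ 0.07 -4.32 -0.02] yaw -0.0
(np.float64(2.247), np.float64(2.285))
```

```bash

python3 -m pendant '[{"offset":[0.04,0.1,0.06],"yaw":0,"grip":0.4},{"offset":[0.04,0.2,0.06],"yaw":0,"grip":0.4},{"offset":[0.04,0.3,0.06],"yaw":0,"grip":0.4},{"offset":[0.04,0.3,0.06],"yaw":0,"grip":0.4}]' 90
python3 -c "
from h import *
go([.547,.215,.128],8.3)
c=camera('scene');print(dial(c))"
```

```text
t: 13.92
ee_pos: [0.5471, 0.2155, 0.0816]
orientation: [-0.535, 0.535, -0.463, 0.463]
ft_force: [0.8, -1.2, 4.1]
grip_width: 0.487
t 13.93 tcp [0.5471 0.2155 0.0816] F [ 0.84 -1.17  4.11] tau [-0.25 -0.06  0.02] g 0.487 jaw az 8.3 tilt [-0. -0. -1.]
offset cm [ 0.05 -4.64 -0.02] yaw -0.0
(np.float64(2.2), np.float64(2.239))
```

```bash

python3 -m pendant '[{"offset":[0,0.1,0],"yaw":0,"grip":0.4},{"offset":[0,0.2,0],"yaw":0,"grip":0.4},{"offset":[0,0.2,0],"yaw":0,"grip":0.4}]' 90
python3 -c "
from h import *
go([.547,.215,.128],8.3)
c=camera('scene');print(dial(c))"
```

```text
t: 14.35
ee_pos: [0.5472, 0.2155, 0.0797]
orientation: [-0.535, 0.535, -0.463, 0.463]
ft_force: [1.2, -1.3, 4.8]
grip_width: 0.49
t 14.35 tcp [0.5472 0.2155 0.0797] F [ 1.18 -1.29  4.76] tau [-0.25  0.08 -0.01] g 0.49 jaw az 8.3 tilt [-0. -0. -1.]
offset cm [ 0.04 -4.83 -0.03] yaw -0.0
(np.float64(2.626), np.float64(2.629))
```

```bash

python3 -m pendant '[{"offset":[0,-0.3,0],"yaw":0,"grip":0.4},{"offset":[0,-0.5,0],"yaw":0,"grip":0.4},{"offset":[0,-0.5,0],"yaw":0,"grip":0.4}]' 90
python3 -c "
from h import *
go([.547,.215,.128],8.3)
c=camera('scene');print(dial(c))"
```

```text
t: 14.78
ee_pos: [0.5471, 0.2154, 0.0845]
orientation: [-0.535, 0.535, -0.463, 0.463]
ft_force: [1.3, -1.3, 2.0]
grip_width: 0.488
t 14.78 tcp [0.5471 0.2154 0.0845] F [ 1.27 -1.28  1.98] tau [-0.24 -0.16 -0.  ] g 0.488 jaw az 8.3 tilt [-0. -0. -1.]
offset cm [ 0.04 -4.35 -0.01] yaw -0.0
(np.float64(1.542), np.float64(1.579))
```

```bash

python3 -m pendant '[{"offset":[0,-0.1,0],"yaw":0,"grip":0.8},{"offset":[0,-0.1,0],"yaw":0,"grip":0.8},{"offset":[0,-3,0],"yaw":0,"grip":0.8},{"offset":[0,-9,0],"yaw":0,"grip":0.8},{"offset":[0,-9,0],"yaw":0,"grip":0.8}]' 90
python3 -c "
from h import *
go([.4742,-.2859,.12],8.3)
c=camera('scene');print(dial(c))
crop(c,*(325,150,70,70,9),'s10.png')
c=camera('top');crop(c,*(170,170,110,130,5),'t10.png')"
```

```text
t: 15.45
ee_pos: [0.5498, 0.2167, 0.179]
orientation: [0.537, -0.532, 0.461, -0.464]
ft_force: [0.0, 0.1, 0.7]
grip_width: 0.795
t 15.45 tcp [0.5498 0.2167 0.179 ] F [0.04 0.15 0.66] tau [0.01 0.   0.02] g 0.795 jaw az 8.3 tilt [ 0.007  0.003 -1.   ]
offset cm [ 48.66   5.7  -14.75] yaw -0.0
(np.float64(1.137), np.float64(1.208))
```

View pics/s10.png

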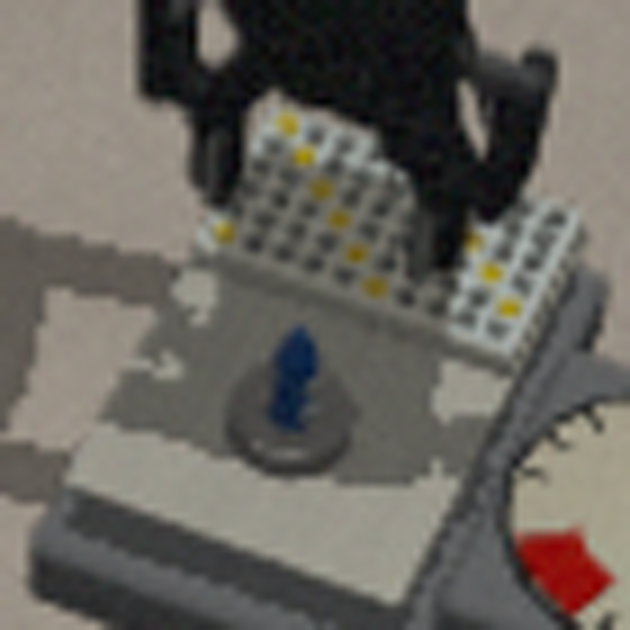

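View pics/t10.png

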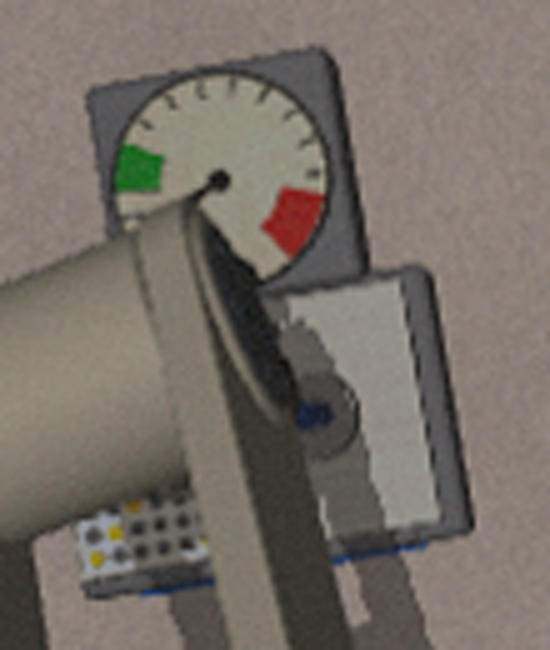

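```bash

python3 -m pendant '[{"offset":[48.7,3,-14.7],"yaw":0,"grip":0.8},{"offset":[48.7,3,-14.7],"yaw":0,"grip":0.8},{"offset":[48.7,3,-14.7],"yaw":0,"grip":0.8},{"offset":[48.7,3,-14.7],"yaw":0,"grip":0.8},{"offset":[48.7,3,-14.7],"yaw":0,"grip":0.8}]'
python3 -c "
from h import *
go([.4742,-.2859,.09],8.3)"
```

```text
t: 16.18
ee_pos: [0.4994, -0.0946, 0.1546]
orientation: [-0.534, 0.535, -0.463, 0.462]
ft_force: [1.2, -0.3, 0.1]
grip_width: 0.802
t 16.18 tcp [ 0.4994 -0.0946  0.1546] F [ 1.2  -0.32  0.15] tau [0.02 0.02 0.05] g 0.802 jaw az 8.3 tilt [-0.002  0.001 -1.   ]
offset cm [18.58  6.46 -5.24] yaw -0.0
```

```bash

python3 -m pendant '[{"offset":[18.6,6.5,-5.2],"yaw":0,"grip":0.8},{"offset":[18.6,6.5,-5.2],"yaw":0,"grip":0.8},{"offset":[18.6,6.5,-5.2],"yaw":0,"grip":0.8},{"offset":[18.6,6.5,-5.2],"yaw":0,"grip":0.8},{"offset":[18.6,6.5,-5.2],"yaw":0,"grip":0.8}]'
python3 -m pendant '[{"offset":[0,0,0],"yaw":0,"grip":0.8},{"offset":[0,0,0],"yaw":0,"grip":0.8}]'
python3 -c "
from h import *
go([.4742,-.2859,.0245],8.3)
c=camera('scene');crop(c,*(200,230,140,130,5),'s11.png')
"
```

```text
t: 16.8
ee_pos: [0.4751, -0.2845, 0.0897]
orientation: [-0.534, 0.534, -0.464, 0.462]
ft_force: [-0.1, -0.0, -0.9]
grip_width: 0.797
t: 17.05
ee_pos: [0.4767, -0.2832, 0.0916]
orientation: [0.535, -0.535, 0.462, -0.462]
ft_force: [0.3, -0.8, -0.4]
grip_width: 0.802
t 17.05 tcp [ 0.4767 -0.2832  0.0916] F [ 0.3  -0.79 -0.36] tau [-0.   -0.03  0.  ] g 0.802 jaw az 8.4 tilt [ 0. -0. -1.]
offset cm [ 0.23  6.71 -0.29] yaw 0.1
```

View pics/s11.png

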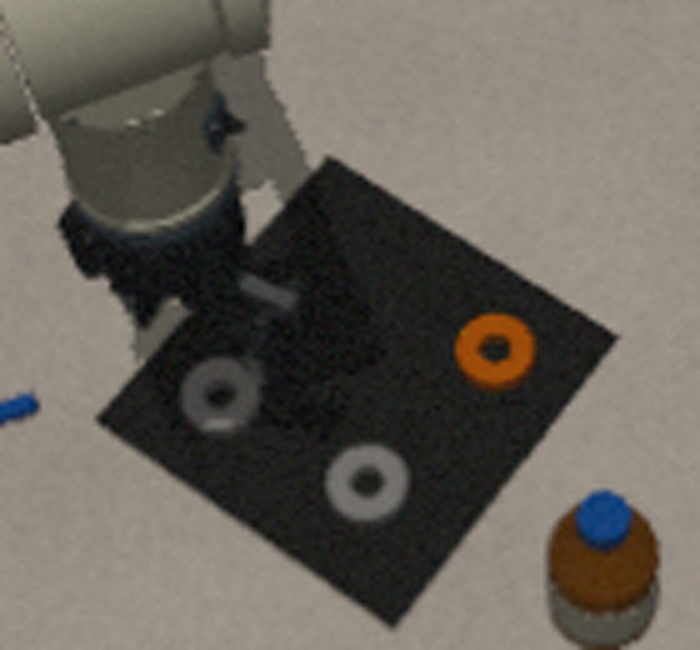

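Ring B lies under the open gripper at crop (220,395). I correct the position by the offset and descend.

```bash

python3 -m pendant '[{"offset":[0.23,4,-0.29],"yaw":0,"grip":0.8},{"offset":[0.23,6.2,-0.29],"yaw":0,"grip":0.8},{"offset":[0.23,6.7,-0.29],"yaw":0,"grip":0.8},{"offset":[0.23,6.7,-0.29],"yaw":0,"grip":0.8}]' 90
python3 -c "
from h import *
go([.4742,-.2859,.0245],8.3)"
```

```text
t: 17.6
ee_pos: [0.4741, -0.2869, 0.0246]
orientation: [0.535, -0.535, 0.462, -0.463]
ft_force: [-0.1, 0.1, 0.7]
grip_width: 0.801
t 17.6 tcp [ 0.4741 -0.2869  0.0246] F [-0.07  0.15  0.71] tau [0.04 0.02 0.02] g 0.801 jaw az 8.3 tilt [ 0. -0. -1.]
offset cm [-0.1   0.01  0.02] yaw 0.0
```

```bash

python3 -m pendant '[{"offset":[-0.1,0,0],"yaw":0,"grip":0.8},{"offset":[-0.1,0,0],"yaw":0,"grip":0.4},{"offset":[-0.1,0,0],"yaw":0,"grip":0.4},{"offset":[-0.1,0,0],"yaw":0,"grip":0.4},{"offset":[-0.1,0,0],"yaw":0,"grip":0.4}]' 90
python3 -c "
from h import *
go([.4742,-.2859,.0245],8.3)"
python3 -m pendant '[{"offset":[0,-3,0],"yaw":0,"grip":0.4},{"offset":[0,-9,0],"yaw":0,"grip":0.4},{"offset":[0,-15,0],"yaw":0,"grip":0.4},{"offset":[0,-15,0],"yaw":0,"grip":0.4}]'
python3 -c "
from h import *
go([.5473,.2133,.175],8.3)
c=camera('scene');crop(c,*(200,190,140,130,5),'s12.png')
"
```

```text
t: 18.23
ee_pos: [0.4742, -0.2865, 0.026]
orientation: [0.535, -0.535, 0.462, -0.463]
ft_force: [-2.9, 2.7, 16.8]
grip_width: 0.488
t 18.23 tcp [ 0.4742 -0.2865  0.026 ] F [-2.88  2.74 16.83] tau [0.56 0.44 0.14] g 0.488 jaw az 8.3 tilt [ 0.001 -0.001 -1.   ]
offset cm [-0.06  0.15  0.  ] yaw -0.0
t: 18.73
ee_pos: [0.4762, -0.2879, 0.1792]
orientation: [0.535, -0.534, 0.459, -0.466]
ft_force: [0.5, -0.1, -1.9]
grip_width: 0.489
t 18.73 tcp [ 0.4762 -0.2879  0.1792] F [ 0.47 -0.1  -1.91] tau [ 0.02 -0.   -0.01] g 0.489 jaw az 8.3 tilt [ 0.008 -0.005 -1.   ]
offset cm [-48.58   0.24  14.24] yaw -0.0
```

View pics/s12.png

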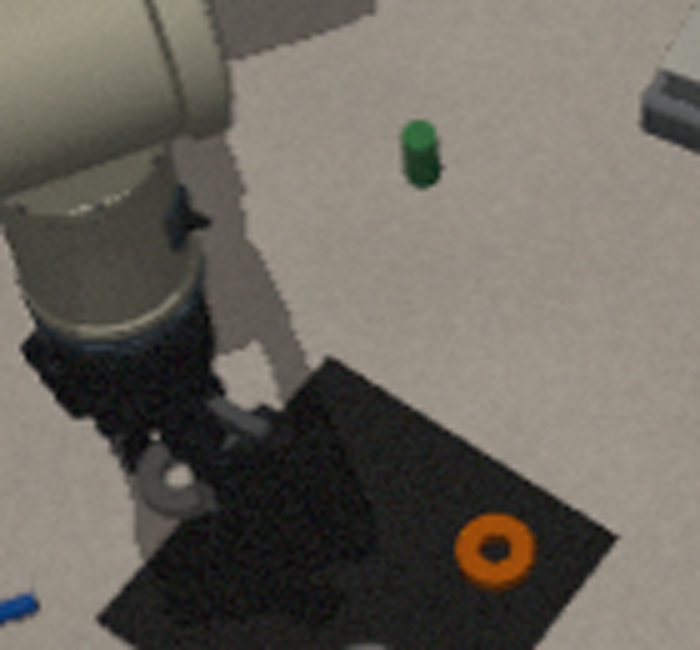

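```bash

python3 -m pendant '[{"offset":[-48.6,0,14.2],"yaw":0,"grip":0.4},{"offset":[-48.6,0,14.2],"yaw":0,"grip":0.4},{"offset":[-48.6,0,14.2],"yaw":0,"grip":0.4},{"offset":[-48.6,0,14.2],"yaw":0,"grip":0.4},{"offset":[-48.6,0,14.2],"yaw":0,"grip":0.4}]'
python3 -c "
from h import *
go([.5473,.2128,.165],8.3)"
```

```text
t: 19.4
ee_pos: [0.5159, 0.0251, 0.1723]
orientation: [-0.534, 0.535, -0.463, 0.462]
ft_force: [1.8, 0.4, -1.3]
grip_width: 0.485
t 19.4 tcp [0.5159 0.0251 0.1723] F [ 1.76  0.42 -1.25] tau [-0.03 -0.08 -0.03] g 0.485 jaw az 8.3 tilt [-0.003 -0.    -1.   ]
offset cm [-18.12   0.72   5.81] yaw -0.0
```

```bash

python3 -m pendant '[{"offset":[-18,0.3,5.8],"yaw":0,"grip":0.4},{"offset":[-18,0.3,5.8],"yaw":0,"grip":0.4},{"offset":[-18,0.3,5.8],"yaw":0,"grip":0.4},{"offset":[-18,0.3,5.8],"yaw":0,"grip":0.4},{"offset":[-18,0.3,5.8],"yaw":0,"grip":0.4}]'
python3 -m pendant '[{"offset":[0,0,0],"yaw":0,"grip":0.4},{"offset":[0,0,0],"yaw":0,"grip":0.4}]'
python3 -c "
from h import *
go([.5473,.2128,.140],8.3)
c=camera('scene')
crop(c,*(325,130,70,70,9),'s13.png');print(dial(c))"
```

```text
t: 20.02
ee_pos: [0.5473, 0.2093, 0.1692]
orientation: [-0.534, 0.536, -0.463, 0.462]
ft_force: [0.6, 0.1, -1.1]
grip_width: 0.487
t: 20.27
ee_pos: [0.5485, 0.2084, 0.171]
orientation: [-0.534, 0.535, -0.463, 0.463]
ft_force: [0.2, -0.3, -1.5]
grip_width: 0.49
t 20.27 tcp [0.5485 0.2084 0.171 ] F [ 0.23 -0.27 -1.5 ] tau [-0.02  0.01 -0.01] g 0.49 jaw az 8.2 tilt [-0. -0. -1.]
offset cm [-0.45  3.1  -0.05] yaw -0.1
(np.float64(1.138), np.float64(1.211))
```

View pics/s13.png

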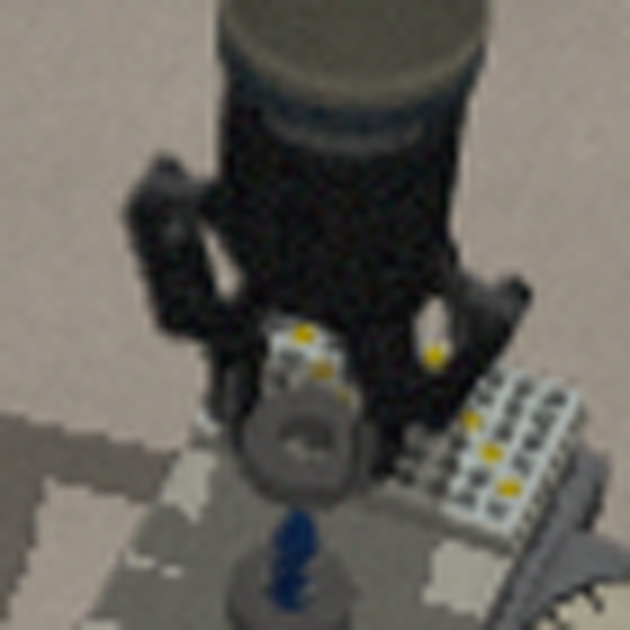

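```bash

python3 -c "
from h import *
import pickle
c=pickle.load(open('c0.pkl','rb'))['scene']
print(onz(c,(301/9+325-.44,448/9+130-.44),.1565))
print(onz(c,(248/5+310-.4,336/5+110-.4),.1565))"
```

```text
[0.54601565 0.20658829 0.1565    ]
[0.54366759 0.21747505 0.1565    ]
```

```bash

python3 -m pendant '[{"offset":[-0.52,1,-0.05],"yaw":0,"grip":0.4},{"offset":[-0.52,2.6,-0.05],"yaw":0,"grip":0.4},{"offset":[-0.52,3.2,-0.05],"yaw":0,"grip":0.4},{"offset":[-0.52,3.2,-0.05],"yaw":0,"grip":0.4}]'
python3 -c "
from h import *
go([.5473,.2135,.128],8.3)
c=camera('scene')
crop(c,*(325,140,70,70,9),'s14.png');print(dial(c))"
```

```text
t: 20.82
ee_pos: [0.5469, 0.2146, 0.1382]
orientation: [-0.534, 0.535, -0.463, 0.462]
ft_force: [-0.6, 0.2, -1.8]
grip_width: 0.482
t 20.82 tcp [0.5469 0.2146 0.1382] F [-0.61  0.24 -1.83] tau [ 0.01 -0.03 -0.02] g 0.482 jaw az 8.3 tilt [-0.002 -0.001 -1.   ]
offset cm [0.11 1.02 0.03] yaw -0.0
(np.float64(1.14), np.float64(1.217))
```

View pics/s14.png

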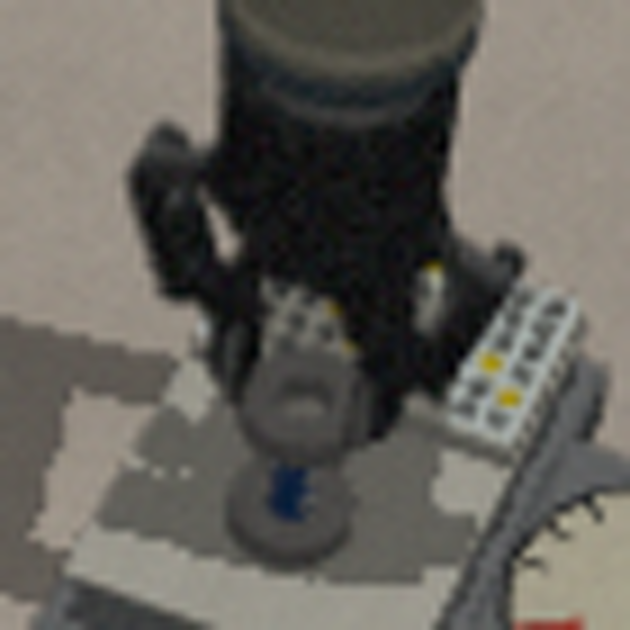

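```bash

python3 -m pendant '[{"offset":[0.11,0.2,0.03],"yaw":0,"grip":0.4},{"offset":[0.11,0.6,0.03],"yaw":0,"grip":0.4},{"offset":[0.11,1.0,0.03],"yaw":0,"grip":0.4},{"offset":[0.11,1.0,0.03],"yaw":0,"grip":0.4}]'
python3 -c "
from h import *
go([.5473,.2135,.120],8.3)
c=camera('scene')
crop(c,*(325,140,70,70,9),'s15.png');print(dial(c))"
```

```text
t: 21.38
ee_pos: [0.5478, 0.2135, 0.129]
orientation: [-0.535, 0.535, -0.463, 0.463]
ft_force: [0.1, -2.0, 0.5]
grip_width: 0.481
t 21.38 tcp [0.5478 0.2135 0.129 ] F [ 0.11 -2.01  0.47] tau [-0.25 -0.05 -0.04] g 0.481 jaw az 8.3 tilt [-0. -0. -1.]
offset cm [-0.01  0.9  -0.05] yaw -0.0
(np.float64(1.421), np.float64(1.469))
```

View pics/s15.png

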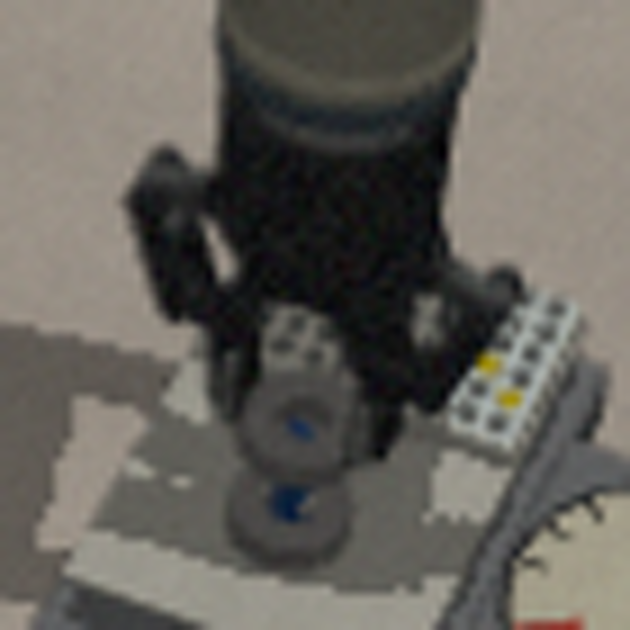

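```bash

python3 -m pendant '[{"offset":[0.12,0.1,-0.02],"yaw":0,"grip":0.4},{"offset":[0.12,0.4,-0.02],"yaw":0,"grip":0.4},{"offset":[0.12,0.6,-0.02],"yaw":0,"grip":0.4},{"offset":[0.12,0.6,-0.02],"yaw":0,"grip":0.4}]'
python3 -c "
from h import *
go([.5473,.2135,.120],8.3)
c=camera('scene');print(dial(c))"
```

```text
t: 21.92
ee_pos: [0.5477, 0.2124, 0.1229]
orientation: [-0.535, 0.535, -0.463, 0.463]
ft_force: [-0.1, -1.8, -0.5]
grip_width: 0.49
t 21.93 tcp [0.5477 0.2124 0.1229] F [-0.13 -1.79 -0.51] tau [-0.13  0.04  0.04] g 0.49 jaw az 8.3 tilt [-0. -0. -1.]
offset cm [-0.11  0.29 -0.02] yaw -0.0
(np.float64(1.157), np.float64(1.229))
```

```bash

python3 -m pendant '[{"offset":[0.06,0.2,0],"yaw":0,"grip":0.4},{"offset":[0.06,0.4,0],"yaw":0,"grip":0.4},{"offset":[0.06,0.6,0],"yaw":0,"grip":0.4},{"offset":[0.06,0.6,0],"yaw":0,"grip":0.4}]'
python3 -c "
from h import *
go([.5473,.2135,.120],8.3)
c=camera('scene');print(dial(c))"
```

```text
t: 22.48
ee_pos: [0.548, 0.2119, 0.1172]
orientation: [-0.535, 0.535, -0.463, 0.463]
ft_force: [-0.3, -0.7, 2.0]
grip_width: 0.482
t 22.48 tcp [0.548  0.2119 0.1172] F [-0.29 -0.68  1.98] tau [-0.15  0.18 -0.02] g 0.482 jaw az 8.3 tilt [ 0. -0. -1.]
offset cm [-0.17 -0.28 -0.04] yaw -0.0
(np.float64(1.92), np.float64(1.954))
```

```bash

python3 -m pendant '[{"offset":[0.02,0.2,-0.03],"yaw":0,"grip":0.4},{"offset":[0.02,0.4,-0.03],"yaw":0,"grip":0.4},{"offset":[0.02,0.4,-0.03],"yaw":0,"grip":0.4}]'
python3 -c "
from h import *
go([.5473,.2135,.120],8.3)
c=camera('scene');print(dial(c))"
python3 -m pendant '[{"offset":[0,0.2,-0.04],"yaw":0,"grip":0.4},{"offset":[0,0.3,-0.04],"yaw":0,"grip":0.4},{"offset":[0,0.3,-0.04],"yaw":0,"grip":0.4}]'
python3 -c "
from h import *
go([.5473,.2135,.120],8.3)
c=camera('scene');print(dial(c))"
```

```text
t: 22.9
ee_pos: [0.5479, 0.2117, 0.1133]
orientation: [0.535, -0.535, 0.463, -0.463]
ft_force: [-0.4, -0.2, 4.6]
grip_width: 0.487
t 22.9 tcp [0.5479 0.2117 0.1133] F [-0.37 -0.2   4.63] tau [-0.16  0.07 -0.03] g 0.487 jaw az 8.3 tilt [ 0.001  0.    -1.   ]
offset cm [-0.19 -0.67 -0.04] yaw -0.0
(np.float64(2.671), np.float64(2.673))
t: 23.32
ee_pos: [0.5479, 0.2114, 0.1106]
orientation: [0.535, -0.535, 0.462, -0.463]
ft_force: [0.2, -2.1, 5.7]
grip_width: 0.486
t 23.32 tcp [0.5479 0.2114 0.1106] F [ 0.23 -2.13  5.73] tau [-0.49 -0.12  0.02] g 0.486 jaw az 8.3 tilt [ 0.001 -0.    -1.   ]
offset cm [-0.21 -0.94 -0.02] yaw -0.0
(np.float64(3.025), np.float64(3.036))
```

```bash

python3 -m pendant '[{"offset":[0.06,0.1,0],"yaw":0,"grip":0.4},{"offset":[0.06,0.2,0],"yaw":0,"grip":0.4},{"offset":[0.06,0.2,0],"yaw":0,"grip":0.4}]'
python3 -c "
from h import *
go([.5473,.2135,.120],8.3)
c=camera('scene');print(dial(c))"
```

```text
t: 23.75
ee_pos: [0.5481, 0.2113, 0.1088]
orientation: [0.535, -0.534, 0.462, -0.463]
ft_force: [-0.8, -0.3, 8.6]
grip_width: 0.487
t 23.75 tcp [0.5481 0.2113 0.1088] F [-0.77 -0.27  8.6 ] tau [-0.11  0.01 -0.  ] g 0.487 jaw az 8.3 tilt [ 0.002  0.001 -1.   ]
offset cm [-0.23 -1.12 -0.04] yaw -0.0
(np.float64(3.435), np.float64(3.402))
```

```bash

python3 -m pendant '[{"offset":[0,0.05,-0.15],"yaw":0,"grip":0.4},{"offset":[0,0.1,-0.1],"yaw":0,"grip":0.4},{"offset":[0,0.1,-0.05],"yaw":0,"grip":0.4}]'
python3 -c "
from h import *
go([.5473,.2135,.120],8.3)
c=camera('scene');print(dial(c))"
```

```text
t: 24.18
ee_pos: [0.5473, 0.211, 0.1071]
orientation: [0.535, -0.535, 0.462, -0.463]
ft_force: [5.6, -2.1, -0.6]
grip_width: 0.484
t 24.18 tcp [0.5473 0.211  0.1071] F [ 5.59 -2.05 -0.59] tau [-0.17 -0.89 -0.01] g 0.484 jaw az 8.3 tilt [ 0.001  0.    -1.   ]
offset cm [-0.25 -1.29  0.04] yaw -0.0
(np.float64(1.45), np.float64(1.506))
```

```bash

python3 -m pendant '[{"offset":[0.05,0,0.15],"yaw":0,"grip":0.4},{"offset":[0.05,0.1,0.2],"yaw":0,"grip":0.4},{"offset":[0.05,0.2,0.2],"yaw":0,"grip":0.4},{"offset":[0.05,0.2,0.2],"yaw":0,"grip":0.4}]'
python3 -c "
from h import *
go([.5473,.2135,.120],8.3)
c=camera('scene');print(dial(c))"
```

```text
t: 24.72
ee_pos: [0.5482, 0.2107, 0.1048]
orientation: [-0.534, 0.535, -0.463, 0.462]
ft_force: [-2.1, 0.8, -0.2]
grip_width: 0.486
t 24.73 tcp [0.5482 0.2107 0.1048] F [-2.14  0.8  -0.23] tau [0.04 0.32 0.08] g 0.486 jaw az 8.3 tilt [-0.001 -0.    -1.   ]
offset cm [-0.29 -1.52 -0.05] yaw -0.0
(np.float64(1.376), np.float64(1.427))
```

```bash

python3 -m pendant '[{"offset":[-0.02,0.2,-0.07],"yaw":0,"grip":0.4},{"offset":[-0.02,0.4,-0.07],"yaw":0,"grip":0.4},{"offset":[-0.02,0.6,-0.07],"yaw":0,"grip":0.4},{"offset":[-0.02,0.6,-0.07],"yaw":0,"grip":0.4}]'
python3 -c "
from h import *
go([.5473,.2135,.120],8.3)
c=camera('scene');print(dial(c))"
```

```text
t: 25.28
ee_pos: [0.5483, 0.2109, 0.0991]
orientation: [0.535, -0.535, 0.463, -0.463]
ft_force: [-1.6, 0.1, 2.0]
grip_width: 0.485
t 25.27 tcp [0.5483 0.2109 0.0991] F [-1.56  0.08  2.03] tau [-0.02  0.17 -0.01] g 0.485 jaw az 8.3 tilt [ 0.  0. -1.]
offset cm [-0.27 -2.09 -0.06] yaw -0.0
(np.float64(1.888), np.float64(1.925))
```

```bash

python3 -m pendant '[{"offset":[0,0.2,-0.03],"yaw":0,"grip":0.4},{"offset":[0,0.3,-0.03],"yaw":0,"grip":0.4},{"offset":[0,0.3,-0.03],"yaw":0,"grip":0.4}]'
python3 -c "
from h import *
go([.5473,.2135,.120],8.3)
c=camera('scene');print(dial(c))"
python3 -m pendant '[{"offset":[0,0.2,-0.03],"yaw":0,"grip":0.4},{"offset":[0,0.3,-0.03],"yaw":0,"grip":0.4},{"offset":[0,0.3,-0.03],"yaw":0,"grip":0.4}]'
python3 -c "
from h import *
go([.5473,.2135,.120],8.3)
c=camera('scene');print(dial(c))
crop(c,*(325,140,70,70,9),'s16.png')"
```

```text
t: 25.7
ee_pos: [0.5482, 0.2109, 0.0963]
orientation: [0.535, -0.535, 0.463, -0.463]
ft_force: [-0.5, 0.2, 3.2]
grip_width: 0.488
t 25.7 tcp [0.5482 0.2109 0.0963] F [-0.46  0.19  3.17] tau [0.1  0.04 0.05] g 0.488 jaw az 8.3 tilt [ 0.001  0.    -1.   ]
offset cm [-0.27 -2.37 -0.05] yaw -0.0
(np.float64(2.29), np.float64(2.327))
t: 26.12
ee_pos: [0.5481, 0.2109, 0.0935]
orientation: [0.535, -0.534, 0.462, -0.463]
ft_force: [-0.5, 0.6, 6.4]
grip_width: 0.485
t 26.12 tcp [0.5481 0.2109 0.0935] F [-0.47  0.6   6.37] tau [ 0.04 -0.05 -0.01] g 0.485 jaw az 8.3 tilt [ 0.001  0.    -1.   ]
offset cm [-0.27 -2.65 -0.04] yaw -0.0
(np.float64(2.962), np.float64(2.974))
```

View pics/s16.png

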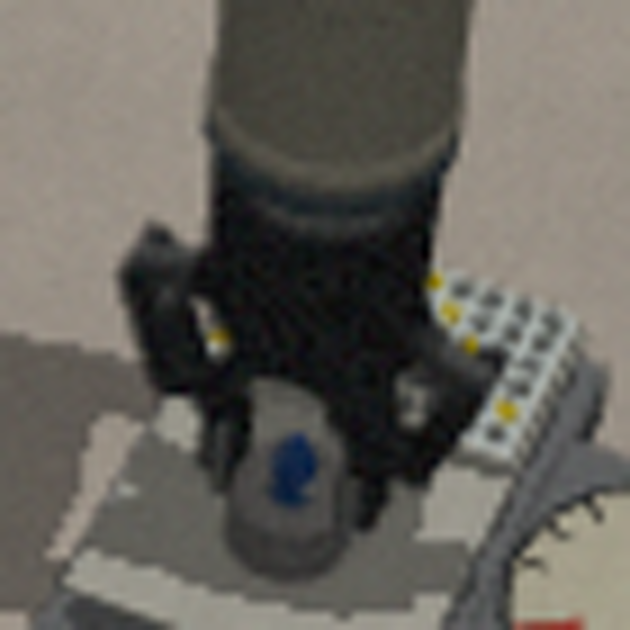

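```bash

python3 -m pendant '[{"offset":[0,0.1,0.05],"yaw":0,"grip":0.4},{"offset":[0,0.2,-0.05],"yaw":0,"grip":0.4},{"offset":[0,0.2,0],"yaw":0,"grip":0.4}]'
python3 -c "
from h import *
go([.5473,.2135,.120],8.3)
c=camera('scene');print(dial(c))"
python3 -m pendant '[{"offset":[0,-0.4,0],"yaw":0,"grip":0.4},{"offset":[0,-0.8,0],"yaw":0,"grip":0.4},{"offset":[0,-0.8,0],"yaw":0,"grip":0.4}]'
python3 -c "
from h import *
go([.5473,.2135,.120],8.3)
c=camera('scene');print(dial(c))"
```

```text
t: 26.55
ee_pos: [0.5481, 0.2109, 0.0917]
orientation: [0.535, -0.534, 0.462, -0.463]
ft_force: [-0.0, 0.7, 7.5]
grip_width: 0.482
t 26.55 tcp [0.5481 0.2109 0.0917] F [-0.03  0.7   7.49] tau [0.08 0.12 0.  ] g 0.482 jaw az 8.3 tilt [ 0.001  0.    -1.   ]
offset cm [-0.27 -2.83 -0.03] yaw -0.0
(np.float64(3.373), np.float64(3.372))
t: 26.98
ee_pos: [0.5475, 0.2106, 0.0992]
orientation: [-0.535, 0.535, -0.463, 0.463]
ft_force: [0.8, -0.7, -1.1]
grip_width: 0.485
t 26.98 tcp [0.5475 0.2106 0.0992] F [ 0.77 -0.68 -1.13] tau [-0.04  0.01  0.04] g 0.485 jaw az 8.3 tilt [ 0. -0. -1.]
offset cm [-0.29 -2.08  0.02] yaw -0.0
(np.float64(1.611), np.float64(1.655))
```

Rigid slope, so the ring is home. Release and rise.

```bash

python3 -m pendant '[{"offset":[0,0,0],"yaw":0,"grip":0.8},{"offset":[0,0,0],"yaw":0,"grip":0.8},{"offset":[0,-3,0],"yaw":0,"grip":0.8},{"offset":[0,-8,0],"yaw":0,"grip":0.8},{"offset":[0,-8,0],"yaw":0,"grip":0.8}]' 90
python3 -c "
from h import *
go([.5775,-.2815,.12],8.3)
c=camera('scene');print(dial(c))
crop(c,*(325,150,70,70,9),'s17.png')
c=camera('top');crop(c,*(170,170,110,130,5),'t17.png')"
```

```text
t: 27.65
ee_pos: [0.5497, 0.2117, 0.1829]
orientation: [0.537, -0.533, 0.462, -0.464]
ft_force: [0.4, 0.6, -0.2]
grip_width: 0.802
t 27.65 tcp [0.5497 0.2117 0.1829] F [ 0.37  0.59 -0.22] tau [-0.05 -0.02  0.02] g 0.802 jaw az 8.3 tilt [ 0.006  0.002 -1.   ]
offset cm [49.21  6.18 -4.39] yaw -0.0
(np.float64(1.472), np.float64(1.519))
```

View pics/s17.png

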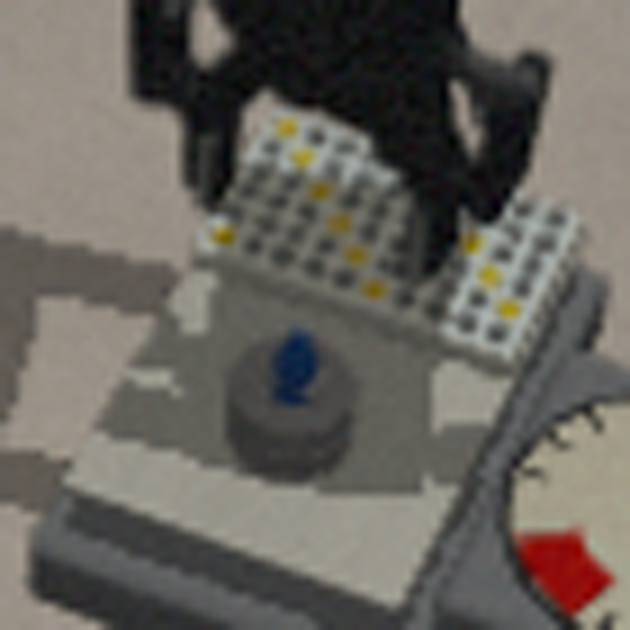

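The rings are stacked flush, with the upper ring's top at crop (292,375). The pointer reads 1.49, below green, so the third ring is needed.

```bash

python3 -m pendant '[{"offset":[49.2,3,-4.4],"yaw":0,"grip":0.8},{"offset":[49.2,3,-4.4],"yaw":0,"grip":0.8},{"offset":[49.2,3,-4.4],"yaw":0,"grip":0.8},{"offset":[49.2,3,-4.4],"yaw":0,"grip":0.8},{"offset":[49.2,3,-4.4],"yaw":0,"grip":0.8}]'
python3 -c "
from h import *
go([.5775,-.2815,.09],8.3)"
```

```text
t: 28.38
ee_pos: [0.5637, -0.1025, 0.1586]
orientation: [-0.534, 0.535, -0.463, 0.462]
ft_force: [1.1, -0.0, 0.4]
grip_width: 0.8
t 28.38 tcp [ 0.5637 -0.1025  0.1586] F [ 1.07 -0.04  0.37] tau [-0.01  0.03 -0.  ] g 0.8 jaw az 8.3 tilt [-0.002  0.001 -1.   ]
offset cm [17.92  6.84 -1.19] yaw -0.0
```

```bash

python3 -m pendant '[{"offset":[17.9,6.8,-1.2],"yaw":0,"grip":0.8},{"offset":[17.9,6.8,-1.2],"yaw":0,"grip":0.8},{"offset":[17.9,6.8,-1.2],"yaw":0,"grip":0.8},{"offset":[17.9,6.8,-1.2],"yaw":0,"grip":0.8},{"offset":[17.9,6.8,-1.2],"yaw":0,"grip":0.8}]'
python3 -m pendant '[{"offset":[0,0,0],"yaw":0,"grip":0.8},{"offset":[0,0,0],"yaw":0,"grip":0.8}]'
python3 -c "
from h import *
go([.5775,-.2815,.0255],8.3)
c=camera('scene');crop(c,*(200,230,140,130,5),'s18.png')"
```

```text
t: 29.0
ee_pos: [0.5775, -0.2792, 0.0907]
orientation: [-0.534, 0.535, -0.464, 0.462]
ft_force: [0.9, 0.7, 0.0]
grip_width: 0.801
t: 29.25
ee_pos: [0.579, -0.2783, 0.0927]
orientation: [0.535, -0.535, 0.462, -0.462]
ft_force: [0.1, 1.1, 0.3]
grip_width: 0.804
t 29.25 tcp [ 0.579  -0.2783  0.0927] F [0.14 1.1  0.31] tau [ 0.02  0.05 -0.06] g 0.804 jaw az 8.4 tilt [ 0. -0. -1.]
offset cm [ 0.29  6.72 -0.2 ] yaw 0.1
```

View pics/s18.png

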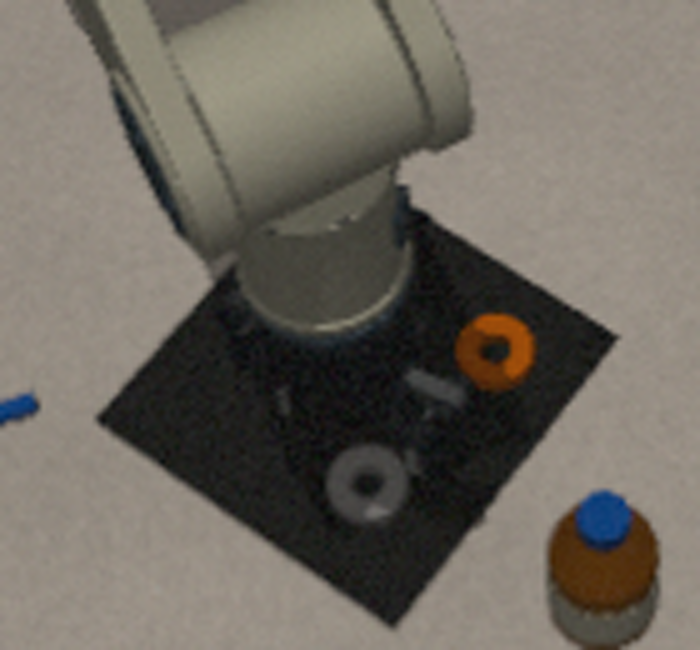

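```bash

python3 -m pendant '[{"offset":[0.25,4,-0.2],"yaw":0,"grip":0.8},{"offset":[0.25,6.2,-0.2],"yaw":0,"grip":0.8},{"offset":[0.25,6.7,-0.2],"yaw":0,"grip":0.8},{"offset":[0.25,6.7,-0.2],"yaw":0,"grip":0.8}]' 90
python3 -c "
from h import *
go([.5775,-.2815,.0255],8.3)"
```

```text
t: 29.8
ee_pos: [0.5773, -0.2822, 0.0254]
orientation: [0.535, -0.535, 0.463, -0.463]
ft_force: [0.3, -0.3, -0.5]
grip_width: 0.803
t 29.8 tcp [ 0.5773 -0.2822  0.0254] F [ 0.27 -0.26 -0.51] tau [ 0.01  0.   -0.01] g 0.803 jaw az 8.3 tilt [-0.  0. -1.]
offset cm [-0.07 -0.01  0.03] yaw -0.0
```

```bash

python3 -m pendant '[{"offset":[-0.07,0,0],"yaw":0,"grip":0.8},{"offset":[-0.07,0,0],"yaw":0,"grip":0.4},{"offset":[-0.07,0,0],"yaw":0,"grip":0.4},{"offset":[-0.07,0,0],"yaw":0,"grip":0.4},{"offset":[-0.07,0,0],"yaw":0,"grip":0.4}]' 90
python3 -c "
from h import *
go([.5775,-.2815,.0255],8.3)"
python3 -m pendant '[{"offset":[0,-3,0],"yaw":0,"grip":0.4},{"offset":[0,-9,0],"yaw":0,"grip":0.4},{"offset":[0,-15,0],"yaw":0,"grip":0.4},{"offset":[0,-15,0],"yaw":0,"grip":0.4}]'
python3 -c "
from h import *
go([.5477,.2123,.175],8.3)
c=camera('scene');crop(c,*(200,190,140,130,5),'s19.png')
"
```

```text
t: 30.42
ee_pos: [0.5776, -0.2819, 0.027]
orientation: [0.535, -0.535, 0.462, -0.463]
ft_force: [-2.1, 1.7, 12.1]
grip_width: 0.482
t 30.43 tcp [ 0.5776 -0.2819  0.027 ] F [-2.14  1.68 12.14] tau [0.33 0.38 0.08] g 0.482 jaw az 8.3 tilt [ 0.001 -0.001 -1.   ]
offset cm [-0.04  0.15 -0.01] yaw -0.0
t: 30.92
ee_pos: [0.5798, -0.2831, 0.1811]
orientation: [0.536, -0.534, 0.459, -0.466]
ft_force: [-0.1, 0.2, -1.7]
grip_width: 0.48
t 30.93 tcp [ 0.5798 -0.2831  0.1811] F [-0.08  0.18 -1.73] tau [0.01 0.01 0.05] g 0.48 jaw az 8.3 tilt [ 0.009 -0.004 -1.   ]
offset cm [-49.49   0.37   3.94] yaw -0.0
```

View pics/s19.png

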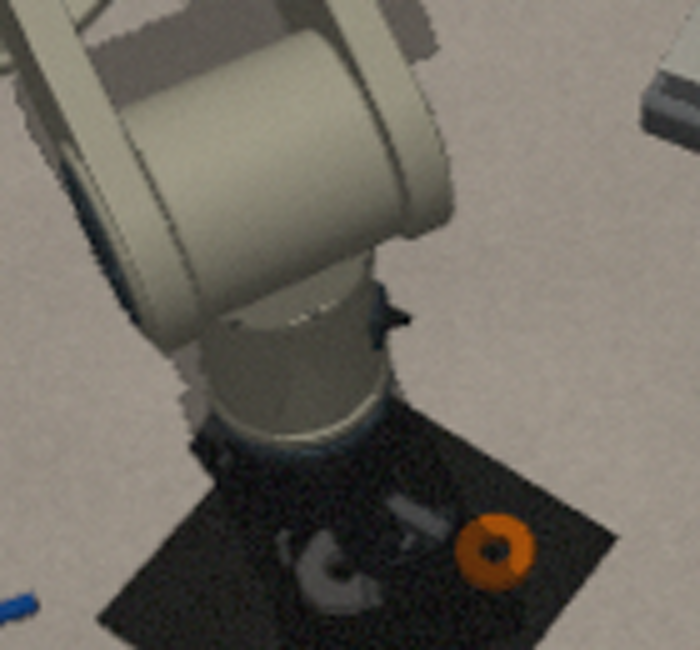

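```bash

python3 -m pendant '[{"offset":[-49.5,0,3.9],"yaw":0,"grip":0.4},{"offset":[-49.5,0,3.9],"yaw":0,"grip":0.4},{"offset":[-49.5,0,3.9],"yaw":0,"grip":0.4},{"offset":[-49.5,0,3.9],"yaw":0,"grip":0.4},{"offset":[-49.5,0,3.9],"yaw":0,"grip":0.4}]'
python3 -c "
from h import *
go([.5477,.2119,.168],8.3)"
```

```text
t: 31.6
ee_pos: [0.5549, 0.032, 0.1736]
orientation: [-0.534, 0.535, -0.463, 0.462]
ft_force: [1.4, -0.1, -2.6]
grip_width: 0.485
t 31.6 tcp [0.5549 0.032  0.1736] F [ 1.44 -0.07 -2.57] tau [-0.03 -0.03 -0.01] g 0.485 jaw az 8.3 tilt [-0.003 -0.    -1.   ]
offset cm [-17.91   0.56   1.88] yaw -0.0
```

```bash

python3 -m pendant '[{"offset":[-17.9,0.3,1.9],"yaw":0,"grip":0.4},{"offset":[-17.9,0.3,1.9],"yaw":0,"grip":0.4},{"offset":[-17.9,0.3,1.9],"yaw":0,"grip":0.4},{"offset":[-17.9,0.3,1.9],"yaw":0,"grip":0.4},{"offset":[-17.9,0.3,1.9],"yaw":0,"grip":0.4}]'
python3 -m pendant '[{"offset":[0,0,0],"yaw":0,"grip":0.4},{"offset":[0,0,0],"yaw":0,"grip":0.4}]'
python3 -c "
from h import *
go([.5477,.2119,.140],8.3)
c=camera('scene')
crop(c,*(325,130,70,70,9),'s20.png');print(dial(c))"
```

```text
t: 32.22
ee_pos: [0.5484, 0.2095, 0.1707]
orientation: [-0.534, 0.536, -0.463, 0.462]
ft_force: [0.1, 0.0, -1.8]
grip_width: 0.482
t: 32.48
ee_pos: [0.5496, 0.2088, 0.1721]
orientation: [-0.534, 0.535, -0.463, 0.463]
ft_force: [-0.0, 0.9, -2.1]
grip_width: 0.48
t 32.48 tcp [0.5496 0.2088 0.1721] F [-0.02  0.89 -2.1 ] tau [-0.02  0.01  0.01] g 0.48 jaw az 8.2 tilt [-0. -0. -1.]
offset cm [-0.33  3.21 -0.14] yaw -0.1
(np.float64(1.486), np.float64(1.537))
```

View pics/s20.png

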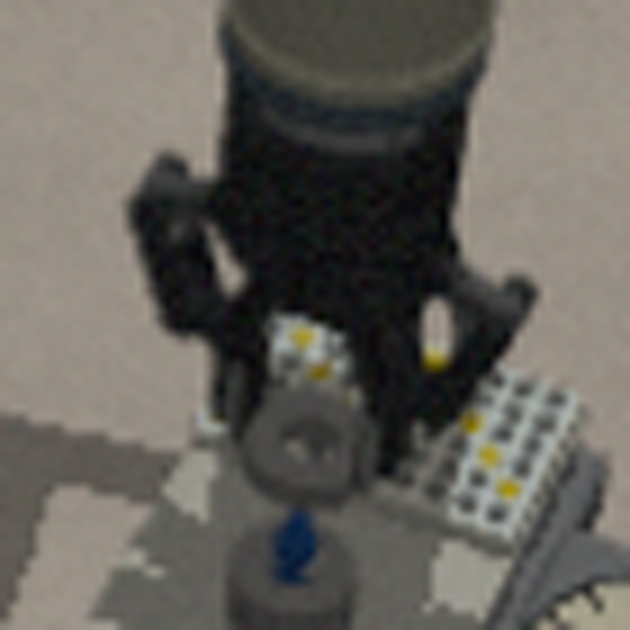

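```bash

python3 -m pendant '[{"offset":[-0.26,1,-0.14],"yaw":0,"grip":0.4},{"offset":[-0.26,2.6,-0.14],"yaw":0,"grip":0.4},{"offset":[-0.26,3.2,-0.14],"yaw":0,"grip":0.4},{"offset":[-0.26,3.2,-0.14],"yaw":0,"grip":0.4}]'
python3 -c "
from h import *
go([.5479,.2117,.128],8.3)
c=camera('scene')
crop(c,*(325,140,70,70,9),'s21.png');print(dial(c))"
```

```text
t: 33.02
ee_pos: [0.5472, 0.2123, 0.1392]
orientation: [-0.534, 0.535, -0.463, 0.462]
ft_force: [0.4, -0.5, -1.0]
grip_width: 0.477
t 33.02 tcp [0.5472 0.2123 0.1392] F [ 0.4  -0.49 -0.98] tau [0.04 0.01 0.02] g 0.477 jaw az 8.3 tilt [-0.002 -0.001 -1.   ]
offset cm [0.06 1.12 0.07] yaw -0.0
(np.float64(1.487), np.float64(1.535))
```

View pics/s21.png

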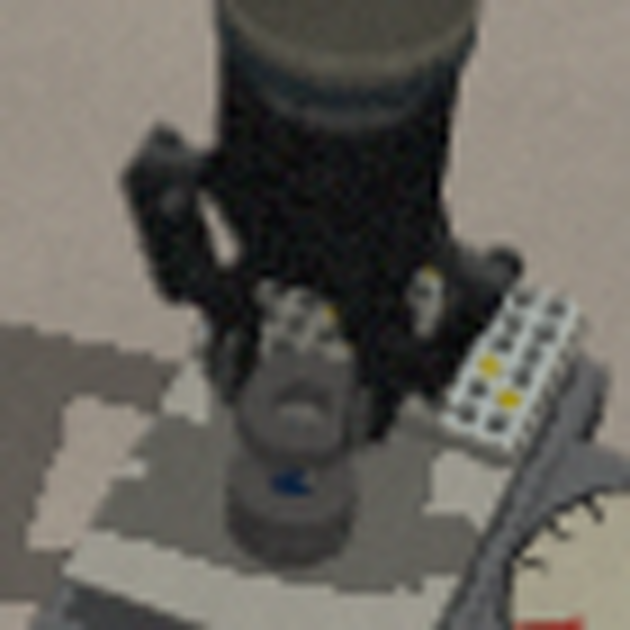

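```bash

python3 -m pendant '[{"offset":[0.06,0.3,0.06],"yaw":0,"grip":0.4},{"offset":[0.06,0.7,0.06],"yaw":0,"grip":0.4},{"offset":[0.06,1.1,0.06],"yaw":0,"grip":0.4},{"offset":[0.06,1.1,0.06],"yaw":0,"grip":0.4}]'
python3 -c "
from h import *
go([.5479,.2117,.120],8.3)
c=camera('scene')
crop(c,*(325,140,70,70,9),'s22.png');print(dial(c))"
```

```text
t: 33.58
ee_pos: [0.5481, 0.2118, 0.1288]
orientation: [-0.535, 0.535, -0.463, 0.463]
ft_force: [-0.0, -0.2, -0.9]
grip_width: 0.483
t 33.58 tcp [0.5481 0.2118 0.1288] F [-0.02 -0.19 -0.9 ] tau [-0.01 -0.   -0.04] g 0.483 jaw az 8.3 tilt [-0.001 -0.    -1.   ]
offset cm [ 0.01  0.88 -0.02] yaw -0.0
(np.float64(1.49), np.float64(1.538))
```

```bash

python3 -m pendant '[{"offset":[0,0.3,0],"yaw":0,"grip":0.4},{"offset":[0,0.6,0],"yaw":0,"grip":0.4},{"offset":[0,0.9,0],"yaw":0,"grip":0.4},{"offset":[0,0.9,0],"yaw":0,"grip":0.4}]'
python3 -c "
from h import *
go([.5479,.2117,.120],8.3)
c=camera('scene');print(dial(c))"
python3 -m pendant '[{"offset":[0,0.2,0],"yaw":0,"grip":0.4},{"offset":[0,0.3,0],"yaw":0,"grip":0.4},{"offset":[0,0.3,0],"yaw":0,"grip":0.4}]'
python3 -c "
from h import *
go([.5479,.2117,.120],8.3)
c=camera('scene');print(dial(c))"
```

```text
t: 34.12
ee_pos: [0.548, 0.2118, 0.1199]
orientation: [-0.534, 0.535, -0.463, 0.462]
ft_force: [-1.2, 0.2, -1.9]
grip_width: 0.482
t 34.12 tcp [0.548  0.2118 0.1199] F [-1.2   0.18 -1.87] tau [-0.08  0.2  -0.02] g 0.482 jaw az 8.3 tilt [-0.001 -0.    -1.   ]
offset cm [ 0.01 -0.01 -0.01] yaw -0.0
(np.float64(1.631), np.float64(1.681))
t: 34.55
ee_pos: [0.5482, 0.2119, 0.1172]
orientation: [-0.535, 0.535, -0.463, 0.463]
ft_force: [-1.7, -0.8, 1.3]
grip_width: 0.48
t 34.55 tcp [0.5482 0.2119 0.1172] F [-1.71 -0.76  1.35] tau [-0.12  0.45  0.03] g 0.48 jaw az 8.3 tilt [-0. -0. -1.]
offset cm [ 0.01 -0.28 -0.03] yaw -0.0
(np.float64(2.194), np.float64(2.221))
```

```bash

python3 -m pendant '[{"offset":[0.03,0.2,-0.07],"yaw":0,"grip":0.4},{"offset":[0.03,0.4,-0.07],"yaw":0,"grip":0.4},{"offset":[0.03,0.4,-0.07],"yaw":0,"grip":0.4}]'
python3 -c "
from h import *
go([.5479,.2117,.120],8.3)
c=camera('scene');print(dial(c))"
python3 -m pendant '[{"offset":[0,0.1,0],"yaw":0,"grip":0.4},{"offset":[0,0.2,0],"yaw":0,"grip":0.4},{"offset":[0,0.2,0],"yaw":0,"grip":0.4}]'
python3 -c "
from h import *
go([.5479,.2117,.120],8.3)
c=camera('scene');print(dial(c))"
```

```text
t: 34.98
ee_pos: [0.548, 0.2116, 0.1134]
orientation: [0.535, -0.535, 0.463, -0.463]
ft_force: [-2.2, -0.1, 4.9]
grip_width: 0.483
t 34.98 tcp [0.548  0.2116 0.1134] F [-2.23 -0.14  4.87] tau [ 0.01  0.32 -0.01] g 0.483 jaw az 8.3 tilt [ 0.001  0.    -1.   ]
offset cm [-0.01 -0.66 -0.01] yaw -0.0
(np.float64(2.942), np.float64(2.953))
t: 35.4
ee_pos: [0.5481, 0.2115, 0.1115]
orientation: [0.535, -0.535, 0.462, -0.463]
ft_force: [-1.3, -1.1, 5.7]
grip_width: 0.48
t 35.4 tcp [0.5481 0.2115 0.1115] F [-1.26 -1.07  5.67] tau [-0.2   0.26 -0.02] g 0.48 jaw az 8.3 tilt [ 0.001 -0.    -1.   ]
offset cm [-0.03 -0.85 -0.01] yaw -0.0
(np.float64(3.149), np.float64(3.168))
```

```bash

python3 -m pendant '[{"offset":[0.03,0.1,-0.15],"yaw":0,"grip":0.4},{"offset":[0.03,0.2,-0.15],"yaw":0,"grip":0.4},{"offset":[0.03,0.2,-0.08],"yaw":0,"grip":0.4}]'
python3 -c "
from h import *
go([.5479,.2117,.120],8.3)
c=camera('scene');print(dial(c))"
```

```text
t: 35.83
ee_pos: [0.548, 0.2114, 0.1099]
orientation: [0.535, -0.534, 0.462, -0.463]
ft_force: [-1.5, -0.7, 6.8]
grip_width: 0.486
t 35.83 tcp [0.548  0.2114 0.1099] F [-1.47 -0.74  6.78] tau [-0.09  0.16 -0.01] g 0.486 jaw az 8.3 tilt [ 0.002  0.001 -1.   ]
offset cm [-0.03 -1.01 -0.  ] yaw -0.0
(np.float64(3.463), np.float64(3.462))
```

```bash

python3 -m pendant '[{"offset":[0.03,0.05,-0.15],"yaw":0,"grip":0.4},{"offset":[0.03,0.1,-0.25],"yaw":0,"grip":0.4},{"offset":[0.03,0.1,-0.1],"yaw":0,"grip":0.4}]'
python3 -c "
from h import *
go([.5479,.2117,.120],8.3)
c=camera('scene');print(dial(c))"
```

```text
t: 36.25
ee_pos: [0.5476, 0.2111, 0.1091]
orientation: [0.536, -0.534, 0.462, -0.463]
ft_force: [-1.3, -0.9, 5.8]
grip_width: 0.483
t 36.25 tcp [0.5476 0.2111 0.1091] F [-1.3  -0.92  5.84] tau [-0.39  0.1   0.06] g 0.483 jaw az 8.3 tilt [ 0.003  0.001 -1.   ]
offset cm [-0.06 -1.09  0.04] yaw -0.0
(np.float64(2.803), np.float64(2.81))
```

```bash

python3 -m pendant '[{"offset":[0,0.1,0.03],"yaw":0,"grip":0.4},{"offset":[0,0.2,0.03],"yaw":0,"grip":0.4},{"offset":[0,0.2,0.03],"yaw":0,"grip":0.4}]'
python3 -c "
from h import *
go([.5479,.2117,.120],8.3)
c=camera('scene');print(dial(c))"
python3 -m pendant '[{"offset":[0,0.1,0.05],"yaw":0,"grip":0.4},{"offset":[0,0.1,-0.05],"yaw":0,"grip":0.4},{"offset":[0,0.1,0],"yaw":0,"grip":0.4}]'
python3 -c "
from h import *
go([.5479,.2117,.120],8.3)
c=camera('scene');print(dial(c));crop(c,*(325,150,70,70,9),'s23.png')"
```

```text
t: 36.67
ee_pos: [0.5474, 0.211, 0.1067]
orientation: [0.535, -0.534, 0.462, -0.463]
ft_force: [2.1, 2.0, 8.2]
grip_width: 0.485
t 36.67 tcp [0.5474 0.211  0.1067] F [2.13 2.02 8.25] tau [ 0.27 -0.49  0.02] g 0.485 jaw az 8.3 tilt [ 0.002  0.001 -1.   ]
offset cm [-0.06 -1.33  0.06] yaw -0.0
(np.float64(3.359), np.float64(3.364))
t: 37.1
ee_pos: [0.5475, 0.211, 0.1059]
orientation: [0.536, -0.534, 0.462, -0.463]
ft_force: [1.2, -1.2, 7.8]
grip_width: 0.481
t 37.1 tcp [0.5475 0.211  0.1059] F [ 1.25 -1.21  7.76] tau [-0.25 -0.27 -0.04] g 0.481 jaw az 8.3 tilt [ 0.002  0.001 -1.   ]
offset cm [-0.07 -1.41  0.06] yaw -0.0
(np.float64(3.55), np.float64(3.532))
```

View pics/s23.png

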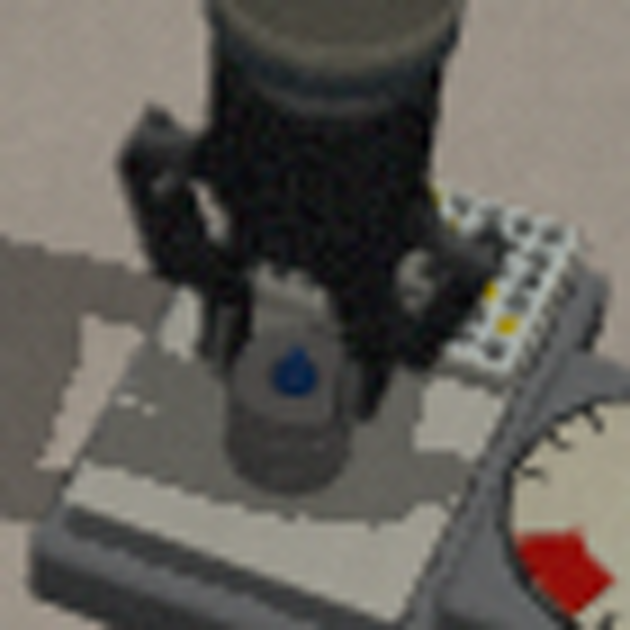

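The stack of three is flush, with its top at crop (293,370). I unload and release.

```bash

python3 -m pendant '[{"offset":[0,-0.4,0],"yaw":0,"grip":0.4},{"offset":[0,-0.7,0],"yaw":0,"grip":0.4},{"offset":[0,-0.7,0],"yaw":0,"grip":0.4}]'
python3 -m pendant '[{"offset":[0,0,0],"yaw":0,"grip":0.8},{"offset":[0,0,0],"yaw":0,"grip":0.8},{"offset":[0,-3,0],"yaw":0,"grip":0.8},{"offset":[0,-8,0],"yaw":0,"grip":0.8},{"offset":[0,-10,0],"yaw":0,"grip":0.8}]'
python3 -m pendant '[{"offset":[18,-5,0],"yaw":0,"grip":0.8},{"offset":[18,-5,0],"yaw":0,"grip":0.8},{"offset":[18,-5,0],"yaw":0,"grip":0.8},{"offset":[18,-5,0],"yaw":0,"grip":0.8},{"offset":[18,-5,0],"yaw":0,"grip":0.8}]'
python3 -c "
from h import *
c=camera('scene');print(dial(c,'d9.png'));crop(c,*(310,140,120,110,6),'s24.png')
c=camera('top');print(dial(c));cv2.imwrite('pics/t24.png',c['color'])"
```

```text
t: 37.52
ee_pos: [0.5472, 0.2111, 0.1126]
orientation: [0.535, -0.534, 0.462, -0.463]
ft_force: [5.3, 1.9, 2.1]
grip_width: 0.482
t: 38.15
ee_pos: [0.5465, 0.2109, 0.2144]
orientation: [0.535, -0.534, 0.462, -0.463]
ft_force: [0.2, 0.2, -0.1]
grip_width: 0.799
t: 38.78
ee_pos: [0.5714, 0.0327, 0.2615]
orientation: [-0.534, 0.535, -0.463, 0.462]
ft_force: [-0.2, -0.2, 0.4]
grip_width: 0.8
dial fit ((156.9002557544757, 163.91815856777492), (230, 230)) g->r 3.425 npx 2078 2746 304
(np.float64(1.84), np.float64(1.876))
(np.float64(1.855), np.float64(1.85))
```

View pics/s24.png

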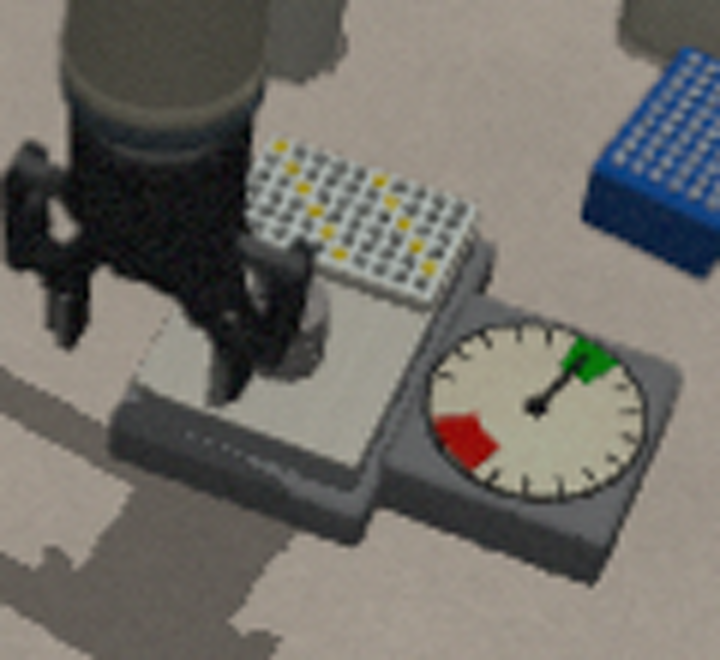

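View pics/t24.png

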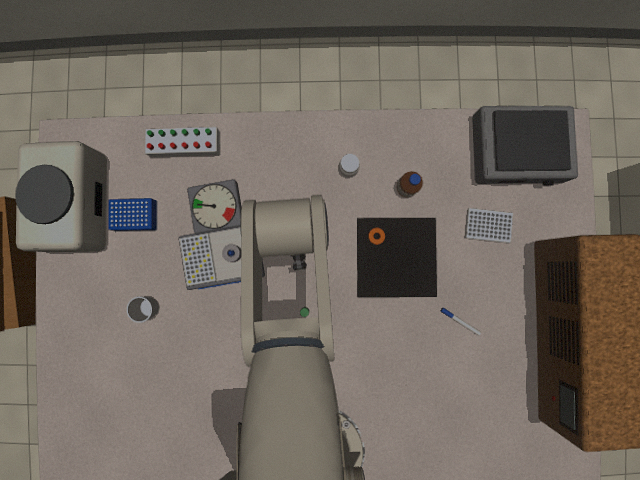

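The pointer is in the green sector. I move clear for an unobstructed look at the stack.

```bash

python3 -m pendant '[{"offset":[18,-3,-8],"yaw":0,"grip":0.8},{"offset":[18,-3,-8],"yaw":0,"grip":0.8},{"offset":[18,-3,-8],"yaw":0,"grip":0.8},{"offset":[18,-3,-8],"yaw":0,"grip":0.8},{"offset":[18,-3,-8],"yaw":0,"grip":0.8}]'
python3 -c "
from h import *
c=camera('scene');print(dial(c));crop(c,*(330,160,70,60,10),'s25.png')
t=camera('top');crop(t,*(170,170,110,130,5),'t25.png')
P=np.array([.5475,.2122]); zf=.070-1.85/.23*1e-3
for nm,z in(('stacktop',zf+.042),('tip',zf+.054),('base',zf)):
    print(nm,z.round(4),'scene crop',((proj(c,[*P,z])-[330,160]+.5)*10-.5).round(0),'top crop',((proj(t,[*P,z])-[170,170]+.5)*5-.5).round(0))
"
```

```text
t: 39.5
ee_pos: [0.5189, -0.1564, 0.2919]
orientation: [0.535, -0.535, 0.463, -0.462]
ft_force: [0.4, 0.7, 0.0]
grip_width: 0.801
(np.float64(1.838), np.float64(1.872))Traceback (most recent call last):
  File "<string>", line 7, in <module>
    print(nm,z.round(4),'scene crop',((proj(c,[*P,z])-[330,160]+.5)*10-.5).round(0),'top crop',((proj(t,[*P,z])-[170,170]+.5)*5-.5).round(0))
             ^^^^^^^
AttributeError: 'float' object has no attribute 'round'
```

View pics/s25.png

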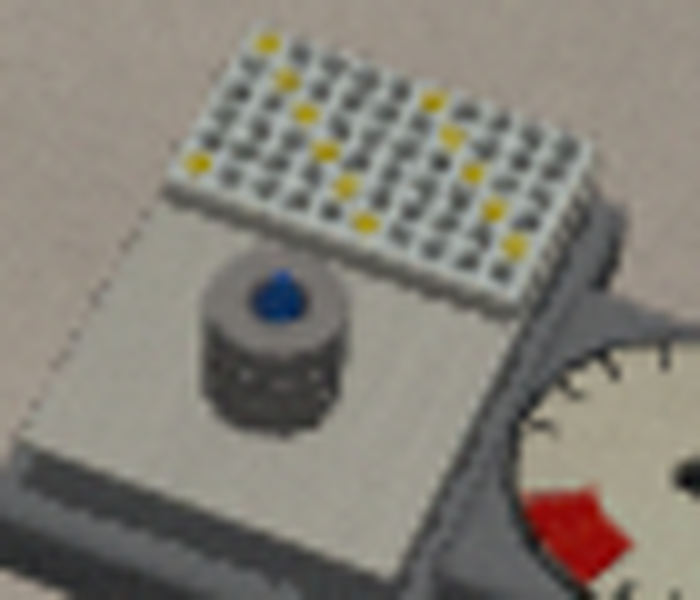

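View pics/t25.png

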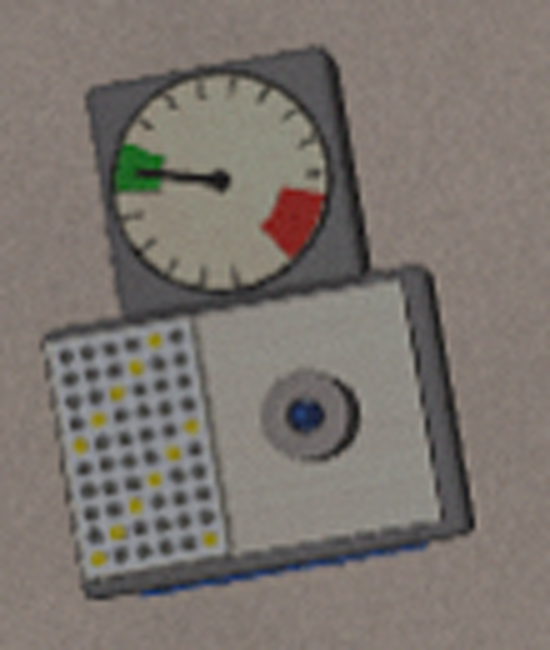

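```bash

python3 -c "
from h import *
c=camera('scene');t=camera('top')
o=-c['R'].T@c['t'];P=np.array([.5475,.2122]);d=o[:2]-P;d/=np.linalg.norm(d)
zf=.070-1.85/.23*1e-3
for nm,Q,z in(('tip',P,zf+.054),('topcentre',P,zf+.042),('top back',P-d*.023,zf+.042),('top front',P+d*.023,zf+.042),('top front +3mm',P+d*.023,zf+.045),('bottom front',P+d*.023,zf)):
    print(nm,((proj(c,[*Q,z])-[330,160]+.5)*10-.5).round(0),((proj(t,[*Q,z])-[170,170]+.5)*5-.5).round(0))
# stack-top ring height by triangulation of the top face centre
for n,cc,(x0,y0,w,h) in(('s',c,(345,180,25,25)),('t',t,(220,240,25,25))):
    pass
print(tri(t,((307+.5)/5+169.5,(414+.5)/5+169.5),c,((275+.5)/10+329.5,(300+.5)/10+159.5)))
crop(c,*(345,180,24,26,25),'s26.png')"
```

```text
tip [289. 274.] [299. 415.]
topcentre [286. 299.] [303. 416.]
top back [292. 244.] [264. 436.]
top front [279. 355.] [343. 395.]
top front +3mm [280. 349.] [342. 395.]
bottom front [270. 438.] [357. 398.]
(array([0.54699221, 0.20896048, 0.10655237]), np.float64(0.002911390162471803))
```

View pics/s26.png

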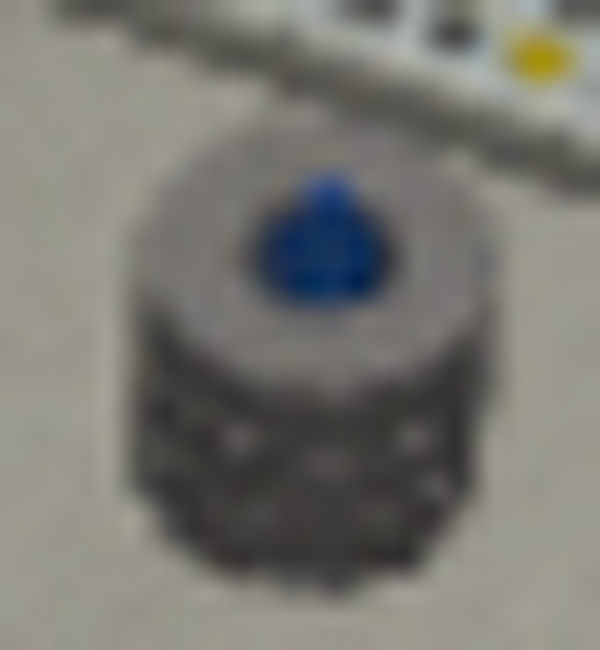

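The stack's rims span 83 crop pixels, as predicted for three rings seated with no gap; a 3 mm gap would give 89. I hand in.

```bash
python3 -c "
from rig import robot
print(robot.close_job())"
```

```text
the job is handed in; nothing more can be done
None
```

I pressed all three steel rings onto the post one at a time, and the released pointer now stands in the green sector at about 1.85 rad. I handed the job in at about 40 s; the hand-in gives no verdict.

- **Pointer:** it read 0.82 at the start, 1.16 after the first ring, 1.49 after the second and 1.85 after the third. The last value came from both cameras, which agreed within about 0.04 rad. The highest reading I saw while pushing was about 3.8, well short of the red sector at 5.0.
- **Rings home:** after each ring passed the balls, pressing further moved the carrier down by the same amount, as it should with a seated ring. In the last picture the stack's height matches three seated rings with no gap, and its top looks level.
- **Other things:** in the last top view the spacer and the other objects looked unmoved, compared by eye and not measured. The arm was clear of everything at hand-in.

**Poorer checks:**
- The first ring needed about 12.7 N before it passed the top balls, more than the stated 5 to 11 N, because it sat slightly off-centre. A small sideways shift freed it, and I used the same shift for the other two.
- I did not see the force peak as the first and second rings passed the middle balls. I judged them past by height and by the stiffness of the push.
- A two-view measurement of the stack's top came out 2 to 3 mm off in height and sideways. That is about what the camera calibration allows.

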